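# Unstack the filling tins onto their mats

## Task

Set up the roll-filling table: take the two stacks of steel tins apart and stand each tin upright, centred and square, on the white mat cut to its own shape and size, so that no part of it hangs over the mat's edge and long sides run along long sides. Do not tip any tin over, and leave the mixing bowl and the glass jar where they are.

Things in the scene. Friction and masses are not known exactly. Their poses are not given: they have to be found in the camera images.
- oblong_center (a point): Oblong lidded tin, the largest, 110 x 62 mm, 50 mm tall, about 0.3 kg; at the start the bottom of a stack. All five tins are steel, straight-sided and flat-topped, with a thin dark seal line below the lid; they stand loose on one another, nothing interlocks. Point: the tin's centre, half-way up; z up when it stands, x along the 110 mm side.
- big_round_center (a point): Big round lidded tin, 66 mm across, 50 mm tall, about 0.25 kg; at the start the bottom of the other stack. Point: its centre, half-way up.
- square_center (a point): Square lidded tin, 50 x 50 mm, 48 mm tall, about 0.18 kg; at the start it stands on the oblong or on the big round tin and carries the narrow tin. Point: its centre, half-way up; x and y along its sides.
- small_round_center (a point): Small round lidded tin, 46 mm across, 48 mm tall, about 0.15 kg; at the start it stands on whichever of the oblong and big round tins does not carry the square one. Point: its centre, half-way up.
- narrow_center (a point): Narrow lidded tin, the smallest, 46 x 26 mm, 46 mm tall, about 0.1 kg; at the start on top of the square tin. Point: its centre, half-way up; x along the 46 mm side.
- mat_oblong: Mat for the oblong tin: rectangle 134 x 86 mm, x along the 134 mm side; a fixed flat white plastic mat 4 mm thick with the tin's footprint inlaid flush in grey, no rim. Origin: centre of its underside, on the table.
- mat_big_round: Mat for the big round tin: disc 90 mm across; a fixed flat white plastic mat 4 mm thick with the tin's footprint inlaid flush in grey, no rim. Origin: centre of its underside, on the table.
- mat_square: Mat for the square tin: square 74 x 74 mm, x and y along its sides; a fixed flat white plastic mat 4 mm thick with the tin's footprint inlaid flush in grey, no rim. Origin: centre of its underside, on the table.
- mat_small_round: Mat for the small round tin: disc 70 mm across; a fixed flat white plastic mat 4 mm thick with the tin's footprint inlaid flush in grey, no rim. Origin: centre of its underside, on the table.
- mat_narrow: Mat for the narrow tin: rectangle 70 x 50 mm, x along the 70 mm side; a fixed flat white plastic mat 4 mm thick with the tin's footprint inlaid flush in grey, no rim. Origin: centre of its underside, on the table.
- bowl_center (a point): Bystander, not to be moved: steel mixing bowl, 170 mm across the rim, 60 mm tall, on the right side of the table. Point: its centre, half-way up.
- jar_center (a point): Bystander, not to be moved: closed amber glass jar, 70 mm across, 100 mm tall, on the left side of the table. Point: its centre, half-way up.
There are look-alikes about, which are no part of the job. Leave any green or orange look-alike of the mat_oblong alone.

How it is judged:
By the outcome, as a careful person would: the job done as asked, in the order asked, and still so for the second after the job is handed in, with the robot touching nothing.
It also fails if it takes over 136 s, if anything falls off the work surface, if the arm or the gripper's body presses on something with over 40 N, if the wrist force passes 120 N, or if a joint passes its speed limit or range.

## Robot

A 6-joint arm with a two-finger parallel gripper is mounted at the origin on the work surface. World frame = base frame: x ahead of the robot, y to its left, z up, the work surface at z = 0. Lengths are in m, angles in rad, forces in N, time in s.
With the tool pointing down it reaches from about 0.325 to 0.9 m from the base axis. Payload 3.5 kg.
Tool frame: the origin (TCP) lies midway between the tips of the shut fingers; the grasp point (between the pads) lies 19 mm behind it (env.hold_point_z is the distance from the TCP to the grasp point, in m); z points along the fingers, y is the direction in which the jaws open and shut (so a half turn about z gives the same grasp; the last joint's range is limited). The gripper opens to 85 mm and grips with 20 to 120 N. Pads are 22 mm wide; open, the fingers measure 114 mm over their backs; the gripper's body (76 mm by 85 mm) begins 54 mm behind the grasp point. The pads swing forward as they close: fully open they stand 13 mm farther back than shut.
Start: joints at [-1.325, 0.276, -0.026, 1.268, 0, 1.467], TCP at [0.214, -0.587, 0.231] pointing down, gripper open.
Joint ranges: [-3.12, 3.12], [-0.85, 1.88], [-1.08, 1.24], [-1.95, 2.15], [-1.57, 1.53], [-3.14, 3.14]. Speed limits (rad/s): [2.57, 2.57, 3.14, 3.14, 3.14, 3.14].

## Interface

Orientations are given as [roll, pitch, yaw] about the fixed x, y, z axes, in that order (R = Rz(yaw) Ry(pitch) Rx(roll)).
In Python, from plant import env gives the robot as it stands.
- The arm moves only by the shell command python3 -m crank 'ROWS'. ROWS is JSON, one flat list of numbers, 5 for each row, row after row: the shift along the world's x, y, z each as a share of 50 cm, from -1 to 1, then the turn about the world's z as a share of pi/2 rad, from -1 to 1, then the opening, from 0 (shut) to 1 (fully open). A call has 1 to 8 rows; each row is the pose to reach, as a shift and turn from the pose commanded when the call began; what a row does not reach only later rows make up. A row lasts 1/8 s, in which the tool goes at most 62.5 mm and 10.7 degrees, less where a joint would pass 70% of its speed; a pose out of reach is approached as far as the arm can. A call with a number of a shift or a turn outside -1 to 1 is refused whole. A call with a gripper value outside its range is refused whole. The fingers move at their own pace and stop on an object; the grip force is fixed at half the most. Time passes only in rows, so rows that repeat a pose let the fingers close. It gives the time, the measured TCP pose, the force and the opening at its end, in the units of the state.
- env.get_state(): the state, without advancing time (a new reading comes with each control period).
- env.grab_frame(name): name is "scene" or "side" or "wrist"; returns a dict with "img" (420x560x3 uint8, blue, green, red), "vfov" (degrees; the focal length in pixels is half the picture's height over the tangent of half this angle, whatever the lens; pixels are square), "cx", "cy" (the principal point, pixels), "rvec" (rotation vector, rad) and "tvec" (3), from world to camera coordinates, as OpenCV has them. Camera axes: x right, y down, z forward; pixel columns grow to the right and rows downward; lengths in m; the calibration is good to about 2 mm. A picture is of the moment at which its call begins. There is no depth.
- env.close_job(): hands the job in, once; it reports no verdict.
The state is a dict: "clock": time; "joint_pos": joint angles; "joint_velocities": joint speeds; "joint_torque": joint torques, N m; "tcp_pos": TCP position; "ee_rot": TCP orientation; "ft_force": force on the tool from outside, world axes, zero at the start; "wrist_torque": the same for the moment, N m; "finger_gap": finger opening in m.
Only numpy, scipy, OpenCV 4.12 (cv2) and the standard library are available. Lean on these libraries where they do the work, as an engineer would, in place of code of your own. Each camera call takes 0.05 s, during which the arm holds its last target.

## Working session

There is one attempt and no reset: what is moved stays moved. The work goes in short steps, Python scripts to look and compute and a shell command to move; the robot and the scene stay as the last step left them, time stands still between calls to the robot, and variables do not carry over. Pictures are saved under pics/ and viewed, and the job is handed in when it is done.

```bash
ls; mkdir -p pics
python3 - <<'E'
from plant import env
import cv2
s=env.get_state();print(s)
for n in ["scene","side","wrist"]:
    f=env.grab_frame(n);cv2.imwrite(f"pics/{n}0.png",f["img"]);print(n,f["vfov"],f["cx"],f["cy"],f["rvec"],f["tvec"])
E
```

```text
pics
{'clock': 0.0, 'joint_pos': array([-1.32542604e+00,  2.77145760e-01, -2.78685316e-02,  1.26799348e+00,
       -1.95865238e-05,  1.46740518e+00]), 'joint_velocities': array([ 0.00032818, -0.00121862,  0.0002189 , -0.00031603, -0.00050456,
        0.00127115]), 'joint_torque': array([-2.13091907e-04, -4.45508552e+01,  2.95203173e+01,  1.64795306e-02,
        4.42718289e-06, -3.46239986e-06]), 'tcp_pos': array([ 0.21338665, -0.58662725,  0.23015759]), 'ee_rot': array([-3.13939100e+00, -2.08754727e-04,  3.48761229e-01]), 'ft_force': array([ 0.16563944,  0.12098685, -0.14902145]), 'wrist_torque': array([-0.01365173, -0.00732801, -0.05041126]), 'finger_gap': 0.08541910642224097}
scene 42.02430204063361 280.50821268876354 204.20799553593196 [ 1.93581921  1.04033402 -0.57701905] [-0.28597701 -0.19153408  1.81301833]
side 46.5801429588713 279.8186242968873 209.30607210560876 [ 0.19787758 -2.76153883  1.39084872] [0.55320818 0.13620383 1.45677849]
wrist 66.86716112547722 277.94735823125245 213.9179763188199 [-2.3729507   1.65852374  0.2443873 ] [-0.6222014  -0.03822071  0.37960987]
```

View pics/scene0.png

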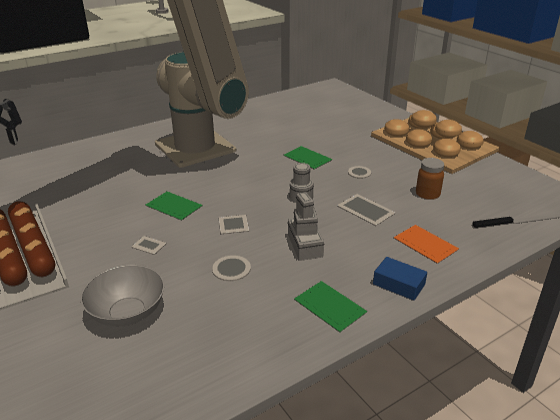

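View pics/side0.png

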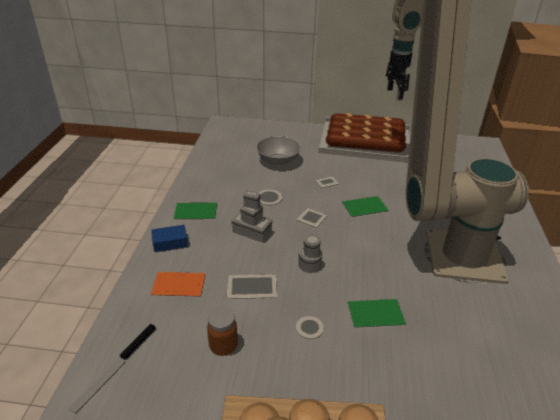

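View pics/wrist0.png

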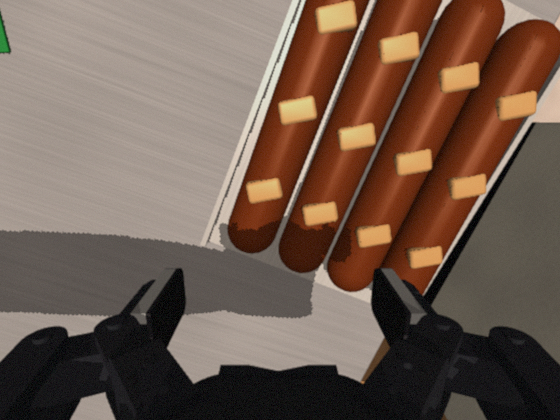

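The scene view shows the tall stack (oblong/square/narrow) at (307,240) and the round stack at (302,185). The white mats are the oblong at (366,209), small round at (360,172), square at (234,224), narrow at (149,244) and big round at (231,267). The oblong's look-alikes are green at (307,157), (174,205) and (330,305), and orange at (426,243). Only the white mat with the grey inlay at (366,209) fits the description.

```bash
cat > h.py <<'E'
import numpy as np,cv2
from plant import env
def K(f):
    fl=f["img"].shape[0]/2/np.tan(np.radians(f["vfov"])/2)
    return np.array([[fl,0,f["cx"]],[0,fl,f["cy"]],[0,0,1.]])
def ray(f,uv):
    uv=np.atleast_2d(np.asarray(uv,float))
    R=cv2.Rodrigues(np.asarray(f["rvec"],float))[0];t=np.asarray(f["tvec"],float).reshape(3)
    d=np.c_[uv,np.ones(len(uv))]@np.linalg.inv(K(f)).T@R
    return -R.T@t,d
def cast(f,uv,z):
    c,d=ray(f,uv);return c+d*((z-c[2])/d[:,2])[:,None]
def proj(f,P):
    return cv2.projectPoints(np.atleast_2d(np.asarray(P,float)),np.asarray(f["rvec"],float),np.asarray(f["tvec"],float),K(f),None)[0].reshape(-1,2)
def rect(P):
    # min area rect of world xy points (mm)
    (c,s,a)=cv2.minAreaRect((P[:,:2]*1000).astype(np.float32))
    if s[0]<s[1]: s=(s[1],s[0]);a+=90
    a=(a+90)%180-90
    return np.round(c,1),np.round(s,1),round(a,1)
def white(f,thr=190):
    im=f["img"].astype(int);return ((im.min(2)>thr)&((im.max(2)-im.min(2))<30)).astype(np.uint8)
E
python3 - <<'E'
from h import *
for n,seeds in (("scene",{"obl":(366,209),"sr":(360,172),"sq":(234,224),"na":(149,244),"br":(231,267)}),("side",{"obl":(252,286),"sr":(310,327),"sq":(312,217),"na":(327,182),"br":(270,197)})):
    f=env.grab_frame(n);im=f["img"]
    hsv=im.astype(int)
    print(n,[im[v,u].tolist() for u,v in seeds.values()])
    for k,(u,v) in seeds.items():
        g=im[v-35:v+35,u-35:u+35].min(2);
        up=cv2.resize(im[v-35:v+35,u-40:u+40],None,fx=8,fy=8,interpolation=cv2.INTER_CUBIC)
        gm=up.min(2);
        t=(gm>150).astype(np.uint8)
        cs,_=cv2.findContours(t,cv2.RETR_EXTERNAL,cv2.CHAIN_APPROX_NONE)
        best=[c for c in cs if cv2.pointPolygonTest(c,(320.,280.),False)>=0]
        if not best: print(k,"none",np.percentile(gm,[50,90,99]));continue
        c=max(best,key=cv2.contourArea).reshape(-1,2)
        uv=(c+0.5)/8-0.5+[u-40,v-35]
        P=cast(f,uv,0.004);print(k,*rect(P))
E
```

```text
scene [[85, 92, 94], [85, 92, 95], [86, 93, 96], [85, 93, 95], [85, 93, 95]]
obl none [111. 114. 142.]
sr none [111. 114. 139.]
sq none [112. 114. 141.]
na none [111. 115. 140.]
br none [112. 114. 140.]
side [[74, 81, 84], [76, 83, 84], [75, 81, 85], [73, 83, 85], [76, 83, 85]]
obl none [103. 108. 129.]
sr none [103. 107. 128.]
sq none [102. 105. 126.]
na none [102. 105. 124.]
br none [101. 105. 124.]
```

```bash
python3 - <<'E'
from h import *
for n,thr,seeds in (("scene",128,{"obl":(366,209),"sr":(360,172),"sq":(234,224),"na":(149,244),"br":(231,267)}),("side",117,{"obl":(252,286),"sr":(310,327),"sq":(312,217),"na":(327,182),"br":(270,197)})):
    f=env.grab_frame(n);im=f["img"]
    for k,(u,v) in seeds.items():
        up=cv2.resize(im[v-35:v+35,u-40:u+40],None,fx=8,fy=8,interpolation=cv2.INTER_CUBIC)
        t=(up.min(2)>thr).astype(np.uint8)
        t=cv2.morphologyEx(t,cv2.MORPH_CLOSE,np.ones((9,9)))
        cs,_=cv2.findContours(t,cv2.RETR_EXTERNAL,cv2.CHAIN_APPROX_NONE)
        best=[c for c in cs if cv2.pointPolygonTest(c,(320.,280.),False)>=0]
        if not best: print(k,"none");continue
        c=max(best,key=cv2.contourArea).reshape(-1,2)
        uv=(c+0.5)/8-0.5+[u-40,v-35]
        P=cast(f,uv,0.004);print(n,k,*rect(P))
    for (u,v,nm) in ([(307,235,"A"),(302,185,"B")] if n=="scene" else [(252,215,"A"),(311,252,"B")]):
        cv2.imwrite(f"pics/crop_{n}_{nm}.png",cv2.resize(im[v-50:v+50,u-50:u+50],None,fx=6,fy=6,interpolation=cv2.INTER_CUBIC))
print(env.get_state()["clock"])
E
cd pics; python3 -c "
import cv2,numpy as np
a=[cv2.imread(f'crop_{n}_{m}.png') for n in('scene','side') for m in 'AB']
a=[cv2.resize(x,(400,300)) if 0 else cv2.resize(x,(300,300)) for x in a]
cv2.imwrite('stk.png',np.vstack([np.hstack(a[:2]),np.hstack(a[2:])]))"
```

```text
scene obl [606.2 220.4] [135.9  86.5] 10.3
scene sr [438.1 340.1] [67.3 66.6] 89.4
scene sq [ 469.3 -113.9] [76.7 74.9] -23.6
scene na [ 432.2 -332.8] [69.9 50.6] 30.7
scene br [ 623.8 -204.9] [87.6 87.6] -24.5
side obl [606.1 223.8] [135.3  87.9] 10.4
side sr [437.7 342.1] [67.8 66.8] 59.1
side sq [ 469.5 -109.8] [74.3 73.3] 66.9
side na [ 432.6 -329. ] [69.5 50.4] 31.0
br none
0.35
```

View pics/stk.png

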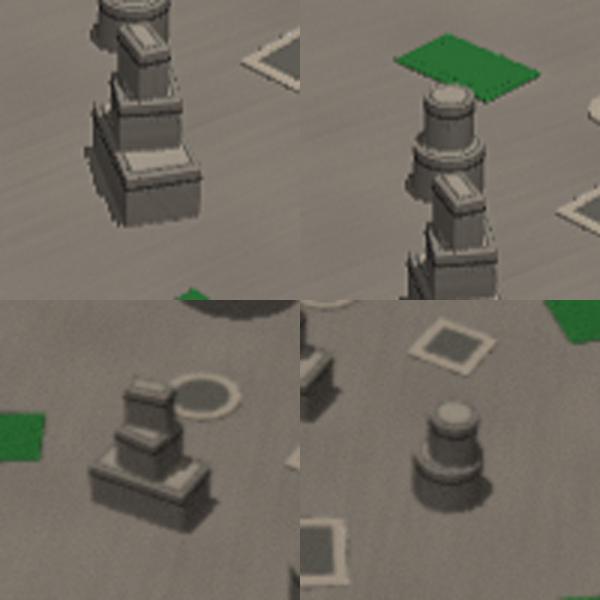

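Run:
```python
from h import *
for n,a,b in (("scene",(305.3,198.3),(301.7,166.7)),("side",(252,193),(312,239.5))):
    f=env.grab_frame(n);print(n,cast(f,a,.144),cast(f,b,.098))
f=env.grab_frame("wrist");s=env.get_state()
R=cv2.Rodrigues(f["rvec"])[0];c=-R.T@f["tvec"];print("cam",c,"fwd",R[2],"right",R[0],s["tcp_pos"])
```

```text
scene [[ 0.65549553 -0.01874439  0.144     ]] [[0.4584353  0.11075169 0.098     ]]
side [[ 0.64588861 -0.01344454  0.144     ]] [[0.45463934 0.11687257 0.098     ]]
cam [ 0.28149087 -0.56073903  0.37446033] fwd [-0.26863712 -0.09815586 -0.95822728] right [ 3.43369859e-01 -9.39200265e-01 -5.62230826e-05] [ 0.21359251 -0.58735533  0.23129359]
```

```bash
python3 -m crank '[0.44,0.51,0.14,0,1,0.44,0.51,0.14,0,1,0.44,0.51,0.14,0,1,0.44,0.51,0.14,0,1,0.44,0.51,0.14,0,1,0.44,0.51,0.14,0,1,0.44,0.51,0.14,0,1,0.44,0.51,0.14,0,1]'
cat > w.py <<'E'
import sys
from h import *
f=env.grab_frame("wrist");np.save(f"pics/{sys.argv[1]}.npy",f,allow_pickle=True)
im=f["img"].copy()
cv2.imwrite(f"pics/{sys.argv[1]}.png",im);s=env.get_state();print(s["clock"],s["tcp_pos"],s["ee_rot"],s["ft_force"],s["finger_gap"])
E
python3 w.py w1
```

```text
clock: 1.5
tcp_pos: [0.4333, -0.3326, 0.3011]
ee_rot: [3.142, 0.001, 0.349]
ft_force: [-0.2, 0.2, 0.2]
finger_gap: 0.0853
1.55 [ 0.4329741  -0.33286807  0.30094807] [-3.14126459e+00  6.01895341e-04  3.47934501e-01] [-0.37583621 -0.0667077  -0.30058397] 0.08556756806489729
```

View pics/w1.png

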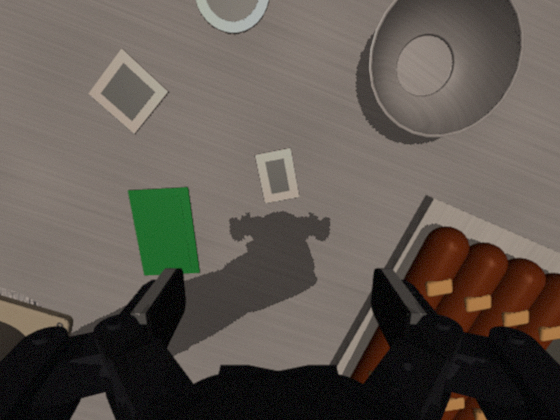

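The wrist view shows the narrow mat at (277,176), the square mat at (128,91) and part of the big round mat at the top. I'll measure the two that are fully in view.

```bash
cat > mat.py <<'E'
import sys
from h import *
# usage: name u v [z]
f=np.load(f"pics/{sys.argv[1]}.npy",allow_pickle=True).item();im=f["img"];H,W=im.shape[:2]
for a in sys.argv[2:]:
    u,v,z,r=[float(x) for x in a.split(",")];u=int(u);v=int(v);r=int(r)
    y0,y1,x0,x1=max(v-r,0),min(v+r,H),max(u-r,0),min(u+r,W)
    up=cv2.resize(im[y0:y1,x0:x1],None,fx=4,fy=4,interpolation=cv2.INTER_CUBIC).min(2)
    t=cv2.threshold(up,0,255,cv2.THRESH_OTSU)[0]
    md=np.median(up);t=(md+np.percentile(up,97))/2
    m=cv2.morphologyEx((up>t).astype(np.uint8),cv2.MORPH_CLOSE,np.ones((5,5)))
    cs,_=cv2.findContours(m,cv2.RETR_EXTERNAL,cv2.CHAIN_APPROX_NONE)
    b=[c for c in cs if cv2.pointPolygonTest(c,(4.*(u-x0),4.*(v-y0)),False)>=0]
    if not b: print(a,"none",t);continue
    c=max(b,key=cv2.contourArea).reshape(-1,2);uv=(c+.5)/4-.5+[x0,y0]
    print(a,t,*rect(cast(f,uv,z)))
E
python3 mat.py w1 277,176,.004,40 128,91,.004,55
```

```text
277,176,.004,40 131.0 [ 429.1 -331.3] [69.9 49.7] 30.9
128,91,.004,55 129.5 [ 465.4 -111.5] [73.2 72.9] -23.4
```

```bash
python3 -m crank '[0.434,0.634,0,0,1,0.434,0.634,0,0,1,0.434,0.634,0,0,1,0.434,0.634,0,0,1,0.434,0.634,0,0,1,0.434,0.634,0,0,1,0.434,0.634,0,0,1,0.434,0.634,0,0,1]'
python3 -m crank '[0,0,0,0,1,0,0,0,0,1]';python3 w.py w2
```

```text
clock: 2.55
tcp_pos: [0.6504, -0.0162, 0.3005]
ee_rot: [-3.141, 0.002, 0.348]
ft_force: [-0.2, -0.1, 0.1]
finger_gap: 0.0853
clock: 2.8
tcp_pos: [0.65, -0.017, 0.3016]
ee_rot: [3.141, 0.0, 0.346]
ft_force: [-0.0, 0.1, -0.5]
finger_gap: 0.0855
2.85 [ 0.65005742 -0.01679401  0.30160416] [ 3.14140715e+00 -6.97250641e-05  3.46734464e-01] [-0.19258084 -0.48192203  1.37556405] 0.08557004044107969
```

View pics/w2.png

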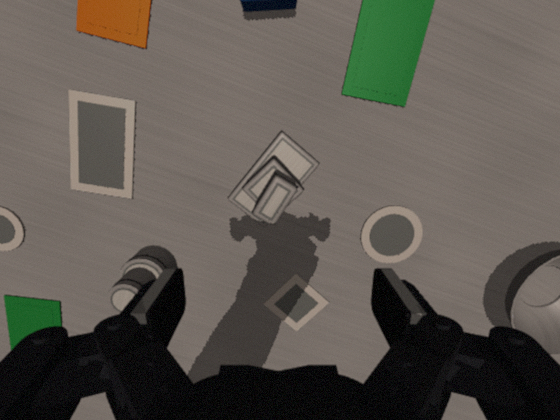

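```bash
python3 mat.py w2 102,144,.004,65 392,234,.004,42 297,302,.004,40
python3 -c "
import cv2;im=cv2.imread('pics/w2.png')[120:240,210:340];cv2.imwrite('pics/w2c.png',cv2.resize(im,None,fx=5,fy=5,interpolation=cv2.INTER_CUBIC))
im=cv2.imread('pics/w2.png')[230:330,90:210];cv2.imwrite('pics/w2d.png',cv2.resize(im,None,fx=5,fy=5,interpolation=cv2.INTER_CUBIC))"
```

```text
102,144,.004,65 119.0 [602.4 223.5] [134.1  85.1] 10.6
392,234,.004,42 117.5 [ 620.9 -204.5] [89.1 88.6] -67.7
297,302,.004,40 none 102.0
```

View pics/w2c.png

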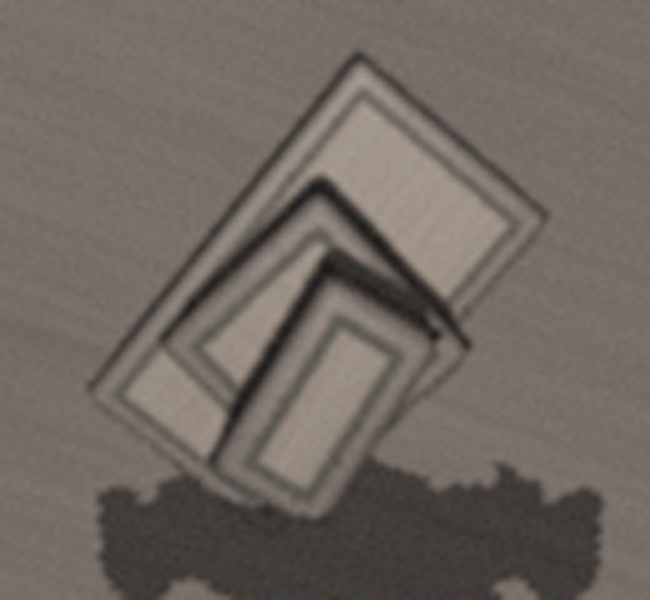

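View pics/w2d.png

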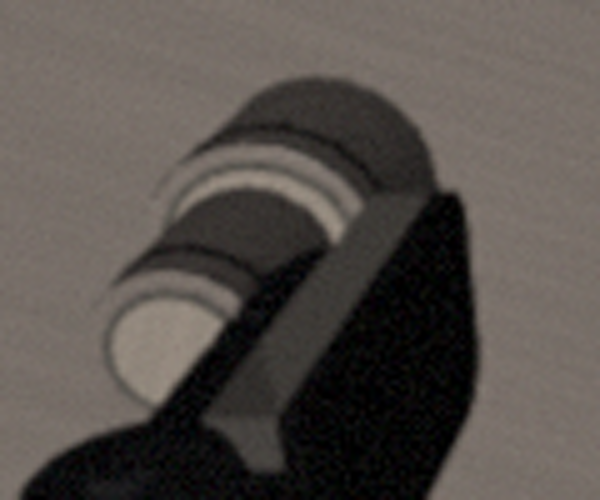

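Run:
```python
from h import *
f=np.load("pics/w2.npy",allow_pickle=True).item()
def P(pts,z): 
    p=(np.array(pts,float)+.5)/5-.5+[210,120]
    return cast(f,p,z)[:,:2]*1000
n=P([(338,318),(405,352),(312,498),(245,460)],.144)
print("narrow",n.mean(0),np.degrees(np.arctan2(*(n[0]-n[3])[::-1])),np.degrees(np.arctan2(*(n[1]-n[2])[::-1])),np.linalg.norm(n[0]-n[3]),np.linalg.norm(n[0]-n[1]))
s=P([(320,180),(165,340),(468,345)],.098)
print("sq",(s[1]+s[2])/2,np.degrees(np.arctan2(*(s[0]-s[1])[::-1])),np.degrees(np.arctan2(*(s[0]-s[2])[::-1])),np.linalg.norm(s[0]-s[1]),np.linalg.norm(s[0]-s[2]))
s=P([(360,55),(92,388),(545,215)],.050)
print("ob",(s[1]+s[2])/2,np.degrees(np.arctan2(*(s[0]-s[1])[::-1])),np.degrees(np.arctan2(*(s[0]-s[2])[::-1])),np.linalg.norm(s[0]-s[1]),np.linalg.norm(s[0]-s[2]))
print(proj(f,[[.65,-.0165,.144]]))
```

```text
narrow [644.55385022 -13.72160407] -12.928384117614145 -11.548361303440483 33.77638511847919 14.54328117308278
sq [646.85980253 -10.53068357] -24.561130336988224 62.016816372976834 49.29612532145034 48.887735670306476
ob [646.43298129  -9.49189802] -19.68364926561612 70.09169849955319 106.73672796840226 59.728602854340565
[[279.08594423 197.0404601 ]]
```

```bash
python3 -m crank '[-0.008,0.005,0,-0.356,1,-0.008,0.005,0,-0.356,1,-0.008,0.005,-0.05,-0.356,1,-0.008,0.005,-0.1,-0.356,1,-0.008,0.005,-0.16,-0.356,1,-0.008,0.005,-0.16,-0.356,1,-0.008,0.005,-0.16,-0.356,1]';python3 w.py w3
```

```text
clock: 3.72
tcp_pos: [0.6429, -0.0376, 0.2225]
ee_rot: [-3.123, -0.001, -0.166]
ft_force: [-0.2, -0.2, 0.1]
finger_gap: 0.0853
3.775 [ 0.6433808  -0.03760803  0.2231455 ] [-3.12263481e+00 -2.33156157e-03 -1.66180495e-01] [-0.58173315  0.2328043  -0.4876363 ] 0.08548270178941801
```

View pics/w3.png

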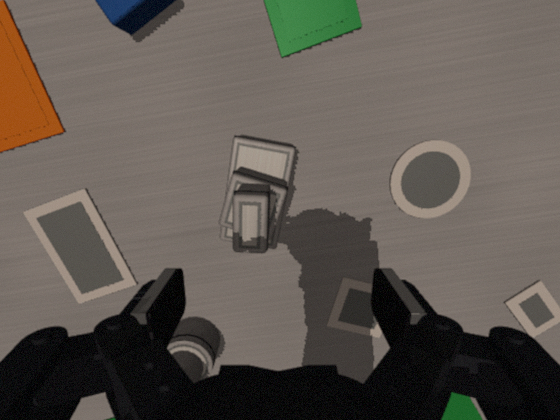

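```bash
python3 -m crank '[0,0,0,0,1,0,0,0,0,1,0,0,0,0,1]'; python3 -c "
from h import *;print(env.get_state())"
```

```text
clock: 4.15
tcp_pos: [0.6427, -0.0372, 0.2218]
ee_rot: [-3.123, -0.0, -0.166]
ft_force: [0.0, -0.9, 0.5]
finger_gap: 0.0854
{'clock': 4.15, 'joint_pos': array([-1.66768066e-01,  3.13076649e-01,  2.40808376e-03,  1.25977691e+00,
        1.89500361e-02,  3.14061482e+00]), 'joint_velocities': array([-0.00098982,  0.00398401, -0.00623038, -0.0002434 ,  0.00222491,
        0.00167005]), 'joint_torque': array([-1.25777180e-02, -4.65306330e+01,  2.95798230e+01, -4.23831152e-03,
        5.24798641e-02, -4.03365550e-05]), 'tcp_pos': array([ 0.64272698, -0.0371882 ,  0.22181499]), 'ee_rot': array([-3.12264297e+00, -3.69381425e-04, -1.65790412e-01]), 'ft_force': array([ 0.01142381, -0.92767663,  0.49484412]), 'wrist_torque': array([-0.02451202, -0.0349152 , -0.04817099]), 'finger_gap': 0.08537349359661575}
```

Joint 6 hit its range limit, so I'll turn the tool the other way. A half turn gives the same grasp.

```bash
python3 -m crank '[0.006,0.046,0.15,0.94,1,0.006,0.046,0.15,0.94,1,0.006,0.046,0.15,0.94,1,0.006,0.046,0.15,0.94,1,0.006,0.046,0.15,0.94,1,0.006,0.046,0.15,0.94,1,0.006,0.046,0.15,0.94,1,0.006,0.046,0.15,0.94,1]'
python3 -m crank '[0,0,0,0.94,1,0,0,0,0.94,1,0,0,0,0.94,1,0,0,0,0.94,1,0,0,0,0.94,1,0,0,0,0.94,1,0,0,0,0.94,1,0,0,0,0.94,1]'
python3 -m crank '[0,0,0,0.09,1,0,0,0,0.09,1]'
python3 w.py w4
```

```text
clock: 5.15
tcp_pos: [0.6455, -0.0142, 0.2963]
ee_rot: [-3.123, 0.0, 1.316]
ft_force: [-0.2, 0.9, -0.2]
finger_gap: 0.0854
clock: 6.15
tcp_pos: [0.6455, -0.0141, 0.2963]
ee_rot: [-3.123, 0.0, 2.793]
ft_force: [0.4, -0.1, 1.1]
finger_gap: 0.0855
clock: 6.4
tcp_pos: [0.6455, -0.0141, 0.2964]
ee_rot: [-3.123, 0.0, 2.927]
ft_force: [0.2, 0.2, 0.0]
finger_gap: 0.0859
6.45 [ 0.64545146 -0.01413348  0.29633717] [-3.12265285e+00  3.84812539e-04  2.92629122e+00] [-0.40729466  0.40042538  0.69905271] 0.08561943865073456
```

View pics/w4.png

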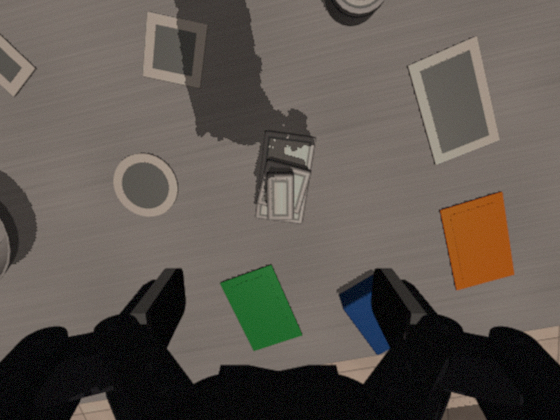

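```bash
python3 mat.py w4 452,100,.004,70 145,185,.004,45 
python3 -c "
import cv2;im=cv2.imread('pics/w4.png')[115:235,225:355];cv2.imwrite('pics/w4c.png',cv2.resize(im,None,fx=5,fy=5,interpolation=cv2.INTER_CUBIC))"
```

```text
452,100,.004,70 122.5 [602.6 223.6] [133.6  85.1] 10.7
145,185,.004,45 119.5 [ 621.5 -204.2] [89.  88.9] 78.7
```

View pics/w4c.png

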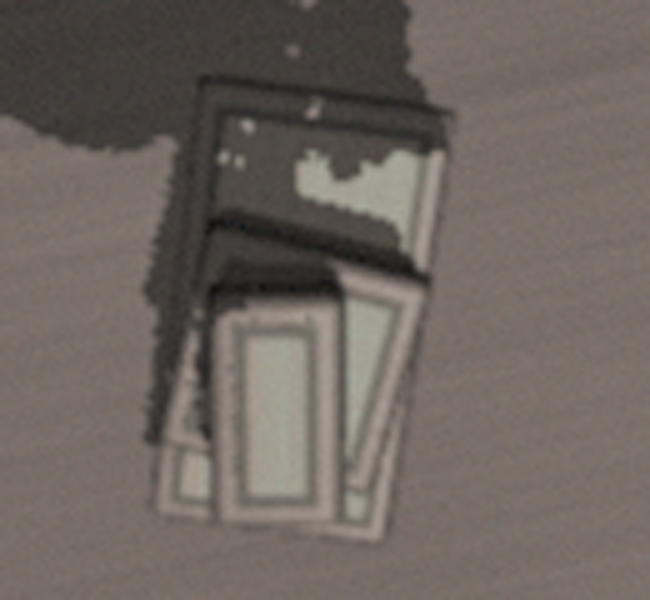

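Run:
```python
from h import *
f=np.load("pics/w4.npy",allow_pickle=True).item()
def P(pts,z): 
    p=(np.array(pts,float)+.5)/5-.5+[225,115]
    return cast(f,p,z)[:,:2]*1000
n=P([(245,332),(310,335),(308,502),(245,500)],.144)
print("narrow",n.mean(0),np.degrees(np.arctan2(*(n[0]-n[3])[::-1])),np.degrees(np.arctan2(*(n[1]-n[2])[::-1])),np.linalg.norm(n[0]-n[3]),np.linalg.norm(n[0]-n[1]))
n=P([(218,300),(340,300),(337,522),(218,520)],.144)
print("narrow outer",n.mean(0),np.linalg.norm(n[0]-n[3]),np.linalg.norm(n[0]-n[1]))
s=P([(160,516),(380,540),(455,112)],.050)
print("ob",(s[0]+s[2])/2,np.degrees(np.arctan2(*(s[1]-s[2])[::-1])),np.degrees(np.arctan2(*(s[0]-s[1])[::-1])))
```

```text
narrow [644.76235453 -13.24377234] 167.57813572283328 167.57508881656804 33.04976384517311 12.249484849603705
narrow outer [643.69816055 -12.77955624] 43.20681639769811 22.82702780082472
ob [644.46633999  -8.09908073] -20.48239641974103 -108.3918830522382
```

```bash
python3 -m crank '[-0.002,0.002,-0.1,0,1,-0.002,0.002,-0.2,0,1,-0.002,0.002,-0.28,0,1,-0.002,0.002,-0.34,0,1,-0.002,0.002,-0.378,0,1,-0.002,0.002,-0.378,0,1,-0.002,0.002,-0.378,0,0.2,-0.002,0.002,-0.378,0,0.2]'
python3 -m crank '[0,0,0,0,0.1,0,0,0,0,0.1,0,0,0,0,0,0,0,0,0,0,0,0,0,0,0,0,0,0,0,0]'
```

```text
clock: 7.45
tcp_pos: [0.6459, -0.0134, 0.1092]
ee_rot: [-3.123, 0.004, 2.928]
ft_force: [0.1, -0.8, -0.2]
finger_gap: 0.0516
clock: 8.2
tcp_pos: [0.6451, -0.0136, 0.1084]
ee_rot: [-3.122, 0.002, 2.928]
ft_force: [-0.4, -0.5, 6.0]
finger_gap: 0.0255
```

```bash
python3 -m crank '[0,0,0.06,0,0,0,0,0.16,0,0,-0.432,-0.635,0.18,0.479,0,-0.432,-0.635,0.18,0.479,0,-0.432,-0.635,0.18,0.479,0,-0.432,-0.635,0.18,0.479,0,-0.432,-0.635,0.18,0.479,0,-0.432,-0.635,0.18,0.479,0]'
python3 -m crank '[0,0,0,0,0,0,0,0,0,0]'
python3 -c "
from h import *;s=env.get_state();print(s)"
```

```text
clock: 9.2
tcp_pos: [0.4394, -0.3135, 0.1961]
ee_rot: [-3.124, 0.001, -2.601]
ft_force: [1.0, -1.2, -1.3]
finger_gap: 0.0254
clock: 9.45
tcp_pos: [0.4405, -0.3122, 0.1961]
ee_rot: [-3.124, 0.001, -2.603]
ft_force: [-0.3, 1.3, -0.8]
finger_gap: 0.0255
{'clock': 9.45, 'joint_pos': array([-0.7340047 ,  0.13701775, -0.27566146,  1.14135699, -0.00426164,
       -1.27258643]), 'joint_velocities': array([ 0.03376318, -0.00128064,  0.00159906,  0.00137045, -0.00206224,
       -0.0020594 ]), 'joint_torque': array([-1.07733618e+00, -3.66363502e+01,  2.91504747e+01, -1.53981163e-01,
       -6.26212824e-02, -1.86236939e-03]), 'tcp_pos': array([ 0.44049478, -0.31219721,  0.19607247]), 'ee_rot': array([-3.12432021e+00,  8.51088558e-04, -2.60303929e+00]), 'ft_force': array([-0.3234675 ,  1.27014248, -0.80704544]), 'wrist_torque': array([-0.04320983, -0.03483588, -0.02183418]), 'finger_gap': 0.025454496083192835}
```

```bash
python3 -m crank '[-0.023,-0.038,-0.1,0,0,-0.023,-0.038,-0.2,0,0,-0.023,-0.038,-0.26,0,0,-0.023,-0.038,-0.3,0,0,-0.023,-0.038,-0.3,0,0,-0.023,-0.038,-0.3,0,0]';python3 w.py w5
```

```text
clock: 10.2
tcp_pos: [0.4305, -0.3312, 0.0474]
ee_rot: [-3.122, 0.001, -2.6]
ft_force: [-0.1, -0.5, -1.2]
finger_gap: 0.0256
10.25 [ 0.43070958 -0.33175317  0.04789352] [-3.12063536e+00  1.08857349e-03 -2.60079647e+00] [ 0.27431702 -0.13509867  0.02495281] 0.02543540766928827
```

View pics/w5.png

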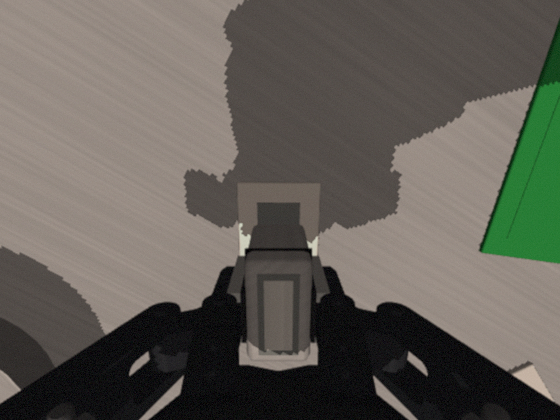

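Run:
```python
from h import *
f=np.load("pics/w5.npy",allow_pickle=True).item()
print(cast(f,[(262,277),(298,277),(300,350),(258,350)],.0837).mean(0), cast(f,[(238,183),(320,183),(240,364),(317,364)],.004)*1000)
```

```text
[ 0.42907121 -0.32838341  0.0837    ] [[ 411.66204838 -369.29035984    4.        ]
 [ 386.27755738 -327.59391554    4.        ]
 [ 526.01845367 -304.19270731    4.        ]
 [ 496.75569757 -257.62011758    4.        ]]
```

```bash
python3 -m crank '[-0.003,0,-0.03,0,0,-0.003,0,-0.05,0,0,-0.003,0,-0.06,0,0,-0.003,0,-0.065,0,0,-0.003,0,-0.065,0,0]'
```

```text
clock: 10.88
tcp_pos: [0.4277, -0.3316, 0.0144]
ee_rot: [-3.123, 0.0, -2.602]
ft_force: [-1.3, 0.9, 1.3]
finger_gap: 0.0251
```

Now I'll release and rise.

```bash
python3 -m crank '[0,0,0,0,0.3,0,0,0,0,0.6,0,0,0,0,0.6,0,0,0.03,0,0.6,0,0,0.12,0,0.8,0,0,0.24,0,1,0,0,0.36,0,1,0,0,0.48,0,1]'; python3 -m crank '[0,0,0.1,0,1,0,0,0.1,0,1]';python3 w.py w6
```

```text
clock: 11.88
tcp_pos: [0.4278, -0.3316, 0.2575]
ee_rot: [-3.121, 0.001, -2.602]
ft_force: [0.5, -0.8, -0.5]
finger_gap: 0.0852
clock: 12.12
tcp_pos: [0.4301, -0.3338, 0.3112]
ee_rot: [-3.111, 0.003, -2.602]
ft_force: [0.6, -0.4, -0.3]
finger_gap: 0.0855
12.175 [ 0.42898681 -0.33271087  0.30800486] [-3.11601901e+00  2.14558862e-03 -2.60215109e+00] [-0.33451462  0.52223326  0.52594635] 0.08547005725217098
```

View pics/w6.png

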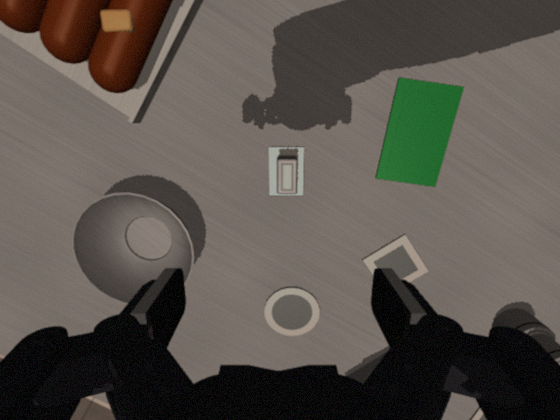

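```bash
python3 mat.py w6 285,170,.004,40; python3 -c "
import cv2;im=cv2.imread('pics/w6.png')[135:205,250:320];cv2.imwrite('pics/w6c.png',cv2.resize(im,None,fx=8,fy=8,interpolation=cv2.INTER_CUBIC))"
```

```text
285,170,.004,40 132.5 [ 434.4 -325.7] [45.4 22.9] 30.3
```

View pics/w6c.png

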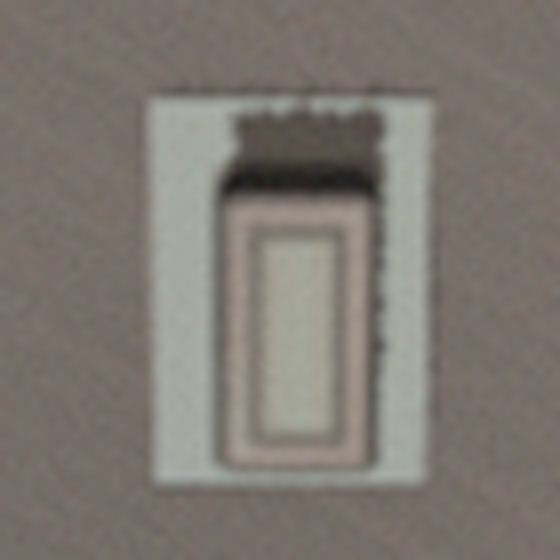

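Run:
```python
from h import *
f=np.load("pics/w6.npy",allow_pickle=True).item()
def P(pts,z):
    return cast(f,(np.array(pts,float)+.5)/8-.5+[250,135],z)[:,:2]*1000
m=P([(150,98),(435,98),(428,484),(153,487)],.004);t=P([(262,238),(338,238),(334,440),(262,440)],.050)
t2=P([(225,195),(375,195),(372,470),(222,470)],.050)
for p in(m,t,t2): print(p.mean(0),np.degrees(np.arctan2(*(p[3]-p[0])[::-1])),np.degrees(np.arctan2(*(p[2]-p[1])[::-1])))
d=t.mean(0)-m.mean(0);a=np.radians(31);print("along",d@[np.cos(a),np.sin(a)],"perp",d@[-np.sin(a),np.cos(a)])
```

```text
[ 428.75780419 -330.3354305 ] 30.946343870013788 31.304025683642614
[ 427.56861972 -329.23052993] 31.22985209209513 30.590811895563213
[ 426.85735309 -329.77191576] 30.357860091449666 31.33978915129797
along -0.45026418203178226 perp 1.559559923443292
```

```bash
python3 -m crank '[0,0,0,0,1,0,0,0,0,1]'; python3 -c "
from h import *;s=env.get_state();print(s['joint_pos'],s['tcp_pos'],s['ee_rot'])"
```

```text
clock: 12.42
tcp_pos: [0.427, -0.3308, 0.3024]
ee_rot: [-3.126, -0.0, -2.602]
ft_force: [0.1, 0.4, -0.1]
finger_gap: 0.0848
[-0.77641229  0.08571929 -0.10776591  1.36235948 -0.00438761 -1.31587422] [ 0.42704308 -0.33081936  0.30244423] [-3.12601781e+00 -4.75106272e-04 -2.60216723e+00]
```

```bash
python3 -m crank '[0.052,0.888,0,0,1,0.052,0.888,0,0,1,0.052,0.888,0,0,1,0.052,0.888,0,0,1,0.052,0.888,0,0,1,0.052,0.888,0,0,1,0.052,0.888,0,0,1,0.052,0.888,0,0,1]'; python3 -m crank '[0,0,0,0,1,0,0,0,0,1,0,0,0,0,1]';python3 w.py w7
```

```text
clock: 13.42
tcp_pos: [0.4527, 0.1157, 0.3028]
ee_rot: [-3.124, -0.002, -2.596]
ft_force: [-0.1, -0.9, -0.5]
finger_gap: 0.0852
clock: 13.8
tcp_pos: [0.4539, 0.111, 0.3041]
ee_rot: [-3.123, -0.0, -2.605]
ft_force: [0.5, 0.3, 0.1]
finger_gap: 0.0849
13.85 [0.45394776 0.11114146 0.30418983] [-3.12259334e+00  2.25830128e-04 -2.60457175e+00] [ 0.15097714  0.12669463 -0.26518492] 0.08548889057836954
```

View pics/w7.png

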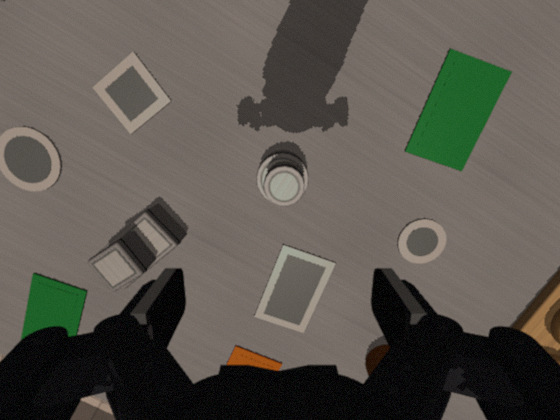

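```bash
python3 mat.py w7 296,288,.004,55 422,241,.004,35 131,92,.004,50; python3 -c "
import cv2;im=cv2.imread('pics/w7.png')[130:220,240:330];cv2.imwrite('pics/w7c.png',cv2.resize(im,None,fx=6,fy=6,interpolation=cv2.INTER_CUBIC))"
```

```text
296,288,.004,55 124.0 [602.7 223.8] [133.3  85.4] 10.8
422,241,.004,35 119.0 [434.5 342.9] [69.  68.8] 2.3
131,92,.004,50 119.0 [ 466.2 -111.9] [73.1 72.9] -23.5
```

View pics/w7c.png

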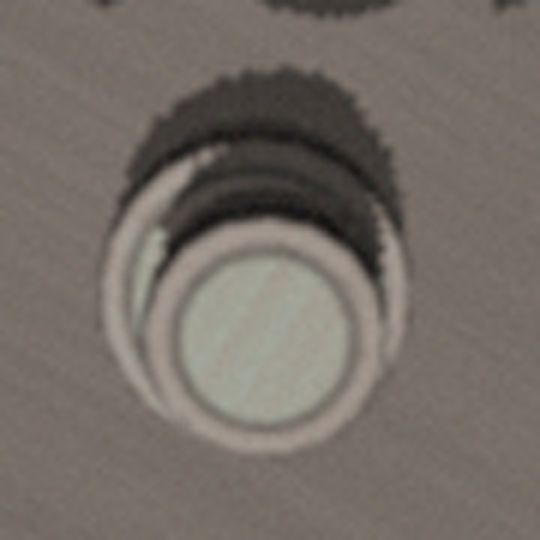

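Run:
```python
from h import *
f=np.load("pics/w7.npy",allow_pickle=True).item()
def P(pts,z):
    return cast(f,(np.array(pts,float)+.5)/6-.5+[240,130],z)[:,:2]*1000
print(P([(266,337)],.098),P([(145,337),(385,337)],.098),P([(105,285),(407,285)],.05).mean(0), env.get_state()["tcp_pos"])
```

```text
[[450.89864577 114.50953288]] [[462.53824048  95.20306572]
 [439.47958667 133.45020006]] [450.99648185 111.98574663] [0.45394776 0.11114146 0.30418983]
```

```bash
python3 -m crank '[-0.006,0.006,-0.1,0,1,-0.006,0.006,-0.2,0,1,-0.006,0.006,-0.28,0,1,-0.006,0.006,-0.308,0,1,-0.006,0.006,-0.308,0,1,-0.006,0.006,-0.308,0,1,-0.006,0.006,-0.308,0,1]'; python3 -m crank '[0,0,0,0,1]'
```

```text
clock: 14.72
tcp_pos: [0.4525, 0.1155, 0.1521]
ee_rot: [-3.121, 0.004, -2.602]
ft_force: [-0.6, 0.1, -0.6]
finger_gap: 0.0856
clock: 14.85
tcp_pos: [0.4517, 0.1155, 0.1513]
ee_rot: [-3.122, 0.002, -2.602]
ft_force: [0.1, -0.4, -0.1]
finger_gap: 0.0853
```

```bash
python3 -m crank '[-0.002,-0.002,-0.08,0,1,-0.002,-0.002,-0.15,0,1,-0.002,-0.002,-0.19,0,1,-0.002,-0.002,-0.19,0,1,-0.002,-0.002,-0.19,0,0.4,-0.002,-0.002,-0.19,0,0.4,-0.002,-0.002,-0.19,0,0.2,-0.002,-0.002,-0.19,0,0]'; python3 -m crank '[0,0,0,0,0,0,0,0,0,0,0,0,0,0,0]'
```

```text
clock: 15.85
tcp_pos: [0.4519, 0.1142, 0.0568]
ee_rot: [-3.12, 0.004, -2.602]
ft_force: [0.2, -3.2, 6.1]
finger_gap: 0.045
clock: 16.23
tcp_pos: [0.4519, 0.1142, 0.0568]
ee_rot: [-3.12, 0.003, -2.603]
ft_force: [0.8, -2.9, 6.8]
finger_gap: 0.0449
```

```bash
python3 -m crank '[0,0,0.06,0,0,0,0,0.16,0,0,-0.035,0.457,0.18,0,0,-0.035,0.457,0.18,0,0,-0.035,0.457,0.18,0,0,-0.035,0.457,0.18,0,0,-0.035,0.457,0.18,0,0,-0.035,0.457,0.1,0,0]'; python3 -m crank '[0,0,0,0,0,0,0,0,0,0,0,0,0,0,0]';python3 w.py w8
```

```text
clock: 17.23
tcp_pos: [0.4347, 0.3446, 0.1075]
ee_rot: [-3.123, 0.007, -2.601]
ft_force: [-0.1, -0.6, -2.7]
finger_gap: 0.045
clock: 17.6
tcp_pos: [0.4334, 0.343, 0.1067]
ee_rot: [-3.123, 0.003, -2.603]
ft_force: [0.1, 0.5, -2.5]
finger_gap: 0.0449
17.65 [0.43345669 0.34306127 0.10673329] [-3.12269112e+00  2.90989885e-03 -2.60282778e+00] [-0.29156492  0.9055442  -1.82912275] 0.045123665353094686
```

View pics/w8.png

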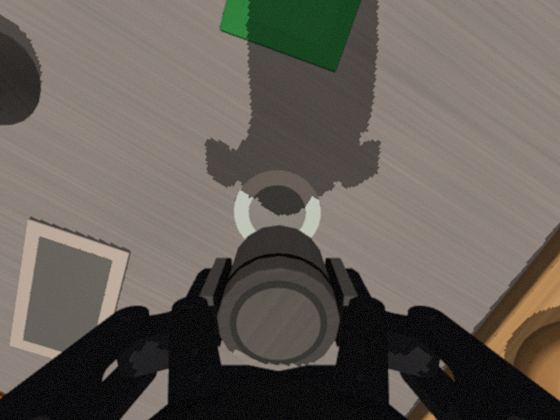

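```bash
python3 -m crank '[0.003,0,-0.08,0,0,0.003,0,-0.13,0,0,0.003,0,-0.17,0,0,0.003,0,-0.185,0,0,0.003,0,-0.19,0,0,0.003,0,-0.191,0,0,0.003,0,-0.191,0,0]'
```

```text
clock: 18.52
tcp_pos: [0.4347, 0.3433, 0.0108]
ee_rot: [-3.123, 0.002, -2.602]
ft_force: [-0.3, -0.2, 1.4]
finger_gap: 0.0449
```

```bash
python3 -m crank '[0,0,0,0,0.6,0,0,0,0,0.8,0,0,0,0,0.8,0,0,0.04,0,0.9,0,0,0.14,0,1,0,0,0.26,0,1,0,0,0.38,0,1,0,0,0.5,0,1]'; python3 -m crank '[0,0,0.05,0,1,0,0,0.05,0,1,0,0,0.05,0,1]';python3 w.py w9; python3 -c "
import cv2;im=cv2.imread('pics/w9.png')[110:230,220:350];cv2.imwrite('pics/w9c.png',cv2.resize(im,None,fx=5,fy=5,interpolation=cv2.INTER_CUBIC))"
```

```text
clock: 19.52
tcp_pos: [0.4336, 0.3427, 0.2618]
ee_rot: [-3.123, 0.001, -2.602]
ft_force: [1.1, 0.8, -0.1]
finger_gap: 0.0855
clock: 19.9
tcp_pos: [0.4332, 0.3424, 0.2833]
ee_rot: [-3.123, -0.002, -2.602]
ft_force: [0.6, -0.5, -0.4]
finger_gap: 0.0853
19.95 [0.43288783 0.34221581 0.28267787] [-3.12255106 -0.00313186 -2.60220826] [-0.98290137  0.30536285  0.56677929] 0.08512539093507816
```

View pics/w9c.png

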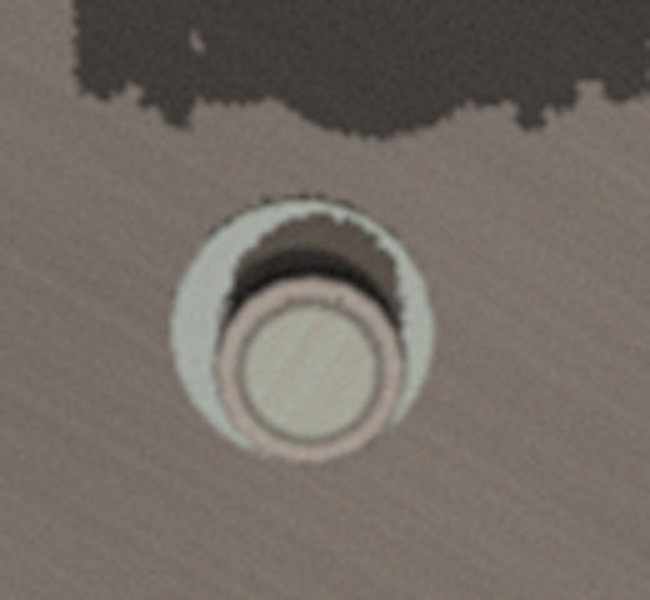

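Run:
```python
from h import *
f=np.load("pics/w9.npy",allow_pickle=True).item()
def P(pts,z):
    return cast(f,(np.array(pts,float)+.5)/5-.5+[220,110],z)[:,:2]*1000
print(P([(311,370)],.052),P([(170,330),(436,330)],.004).mean(0))
```

```text
[[433.35192072 344.84338133]] [433.48373699 341.92183507]
```

Run:
```python
from h import *
ims=[]
for n in("scene","side"):
    f=env.grab_frame(n);np.save(f"pics/{n}9.npy",f,allow_pickle=True)
    p=proj(f,[[.4345,.343,.03]])[0].astype(int);print(n,p)
    im=f["img"][p[1]-25:p[1]+25,p[0]-25:p[0]+25];ims.append(cv2.resize(im,None,fx=8,fy=8,interpolation=cv2.INTER_CUBIC))
cv2.imwrite("pics/n9.png",np.hstack(ims))
```

```text
scene [359 162]
side [311 319]
```

View pics/n9.png

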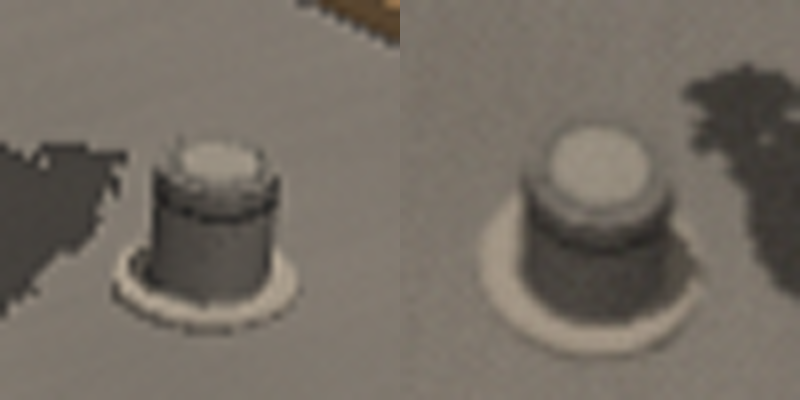

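Both fixed views agree that the small round tin sits about 2.5 mm off the mat's centre, along tool +y. I'm still above it, so I'll correct that now and apply the same bias to the later placings.

```bash
python3 -m crank '[0.002,0.001,-0.1,0,1,0.002,0.001,-0.2,0,1,0.002,0.001,-0.3,0,1,0.002,0.001,-0.4,0,1,0.002,0.001,-0.48,0,1,0.002,0.001,-0.525,0,1,0.002,0.001,-0.54,0,1,0.002,0.001,-0.54,0,1]'
```

```text
clock: 21.05
tcp_pos: [0.4344, 0.343, 0.0142]
ee_rot: [-3.123, -0.001, -2.602]
ft_force: [0.1, 0.9, 0.7]
finger_gap: 0.0853
```

```bash
python3 -m crank '[0,0,0,0,0.4,0,0,0,0,0.4,0,0,0,0,0.2,0,0,0,0,0,0,0,0,0,0,0,0,0,0,0,0,0,0,0,0]'
python3 -m crank '[0,0,0.01,0,0,0.0024,-0.0042,0.01,0,0,0.0024,-0.0042,0.01,0,0,0.0024,-0.0042,0.002,0,0,0.0024,-0.0042,0.001,0,0,0.0024,-0.0042,0.001,0,0]'
python3 -m crank '[0,0,0,0,0.6,0,0,0,0,0.8,0,0,0,0,0.8,0,0,0.04,0,0.9,0,0,0.14,0,1,0,0,0.26,0,1,0,0,0.38,0,1,0,0,0.5,0,1]'; python3 -m crank '[0,0,0.05,0,1,0,0,0.05,0,1,0,0,0.05,0,1]';python3 w.py w10; python3 -c "
import cv2;im=cv2.imread('pics/w10.png')[110:230,220:350];cv2.imwrite('pics/w10c.png',cv2.resize(im,None,fx=5,fy=5,interpolation=cv2.INTER_CUBIC))"
```

```text
clock: 21.92
tcp_pos: [0.436, 0.3439, 0.0163]
ee_rot: [-3.122, 0.003, -2.602]
ft_force: [0.2, -1.1, 6.8]
finger_gap: 0.045
clock: 22.68
tcp_pos: [0.4362, 0.3413, 0.0163]
ee_rot: [-3.123, 0.0, -2.602]
ft_force: [-2.0, -1.7, 8.2]
finger_gap: 0.045
clock: 23.68
tcp_pos: [0.4358, 0.3411, 0.267]
ee_rot: [-3.123, 0.0, -2.602]
ft_force: [0.2, 1.2, -1.0]
finger_gap: 0.0853
clock: 24.05
tcp_pos: [0.4354, 0.3408, 0.2887]
ee_rot: [-3.123, -0.002, -2.602]
ft_force: [0.0, -1.2, -0.0]
finger_gap: 0.0855
24.1 [0.43511135 0.34062376 0.28809633] [-3.12253353 -0.00323917 -2.60221175] [-0.13626113  0.15546702  0.18764754] 0.08568571767507316
```

View pics/w10c.png

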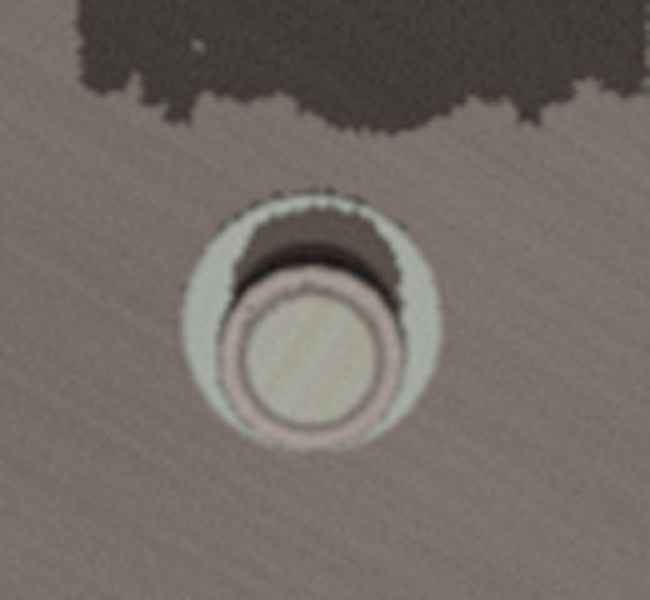

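```bash
python3 -m crank '[0.42,-0.7,0,0.36,1,0.42,-0.7,0,0.36,1,0.42,-0.7,0,0.36,1,0.42,-0.7,0,0.36,1,0.42,-0.7,0,0.36,1,0.42,-0.7,0,0.36,1,0.42,-0.7,0,0.36,1,0.42,-0.7,0,0.36,1]'; python3 -m crank '[0,0,0,0,1,0,0,0,0,1,0,0,0,0,1]';python3 w.py w11; python3 -c "
import cv2;im=cv2.imread('pics/w11.png')[110:240,210:350];cv2.imwrite('pics/w11c.png',cv2.resize(im,None,fx=5,fy=5,interpolation=cv2.INTER_CUBIC))"
```

```text
clock: 25.1
tcp_pos: [0.6465, -0.012, 0.2869]
ee_rot: [-3.126, -0.001, -2.041]
ft_force: [-0.8, 1.6, -0.2]
finger_gap: 0.0857
clock: 25.48
tcp_pos: [0.6455, -0.0075, 0.2903]
ee_rot: [-3.123, 0.0, -2.035]
ft_force: [0.4, -0.3, 0.1]
finger_gap: 0.0856
25.525 [ 0.64563187 -0.00765007  0.29040696] [-3.12260148e+00  4.27558178e-04 -2.03519787e+00] [-0.24915579 -0.14985949 -0.7773551 ] 0.08530435826449993
```

View pics/w11.png

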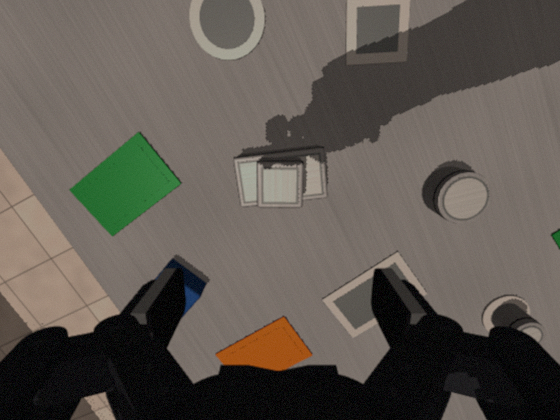

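View pics/w11c.png

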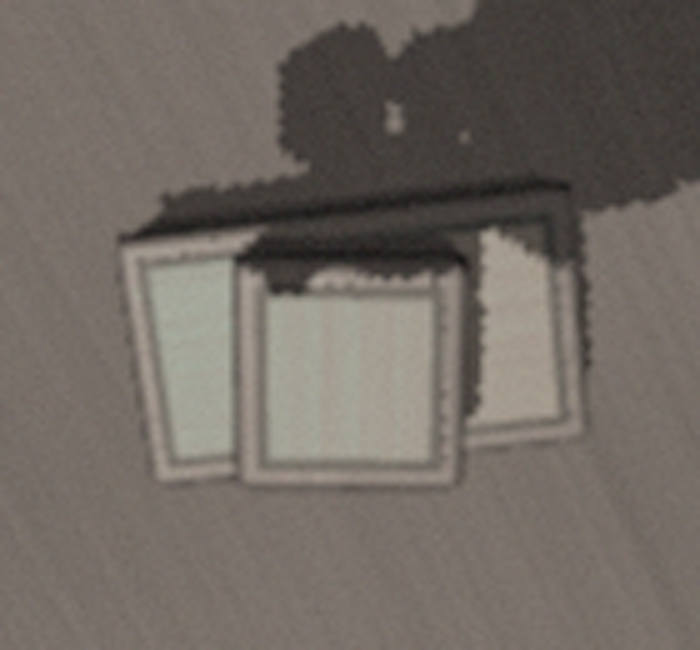

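Run:
```python
from h import *
f=np.load("pics/w11.npy",allow_pickle=True).item()
def P(pts,z):
    return cast(f,(np.array(pts,float)+.5)/5-.5+[210,110],z)[:,:2]*1000
def A(a,b): return np.degrees(np.arctan2(*(b-a)[::-1]))
n=P([(262,288),(437,292),(435,465),(260,463)],.098)
print(n.mean(0),A(n[0],n[1]),A(n[3],n[2]),A(n[3],n[0]),A(n[2],n[1]),np.linalg.norm(n[0]-n[1]))
o=P([(120,242),(158,484),(583,437)],.05);print((o[0]+o[2])/2,A(o[1],o[2]),A(o[1],o[0]),np.linalg.norm(o[1]-o[2]))
```

```text
[644.88288695 -10.8052084 ] 152.3530756301723 153.11194510703163 -117.98358046874313 -116.17666997337949 36.94389373241273
[644.36149182  -9.92571718] 160.29876205220486 -109.73729574811021 106.4319053075949
```

```bash
python3 -m crank '[0.002,-0.008,-0.1,-0.006,1,0.002,-0.008,-0.2,-0.006,1,0.002,-0.008,-0.28,-0.006,1,0.002,-0.008,-0.28,-0.006,1,0.002,-0.008,-0.28,-0.006,1,0.002,-0.008,-0.28,-0.006,1]'
```

```text
clock: 26.28
tcp_pos: [0.6492, -0.0128, 0.1533]
ee_rot: [-3.118, 0.002, -2.046]
ft_force: [-0.3, -0.0, -0.4]
finger_gap: 0.0854
```

```bash
python3 -m crank '[-0.003,0.002,-0.08,0,1,-0.003,0.002,-0.15,0,1,-0.003,0.002,-0.185,0,1,-0.003,0.002,-0.19,0,1,-0.003,0.002,-0.19,0,0.5,-0.003,0.002,-0.19,0,0.4,-0.003,0.002,-0.19,0,0.2,-0.003,0.002,-0.19,0,0]'; python3 -m crank '[0,0,0,0,0,0,0,0,0,0,0,0,0,0,0]'
```

```text
clock: 27.28
tcp_pos: [0.6475, -0.012, 0.0575]
ee_rot: [-3.119, 0.002, -2.046]
ft_force: [-0.3, -0.6, 6.4]
finger_gap: 0.0494
clock: 27.65
tcp_pos: [0.6475, -0.012, 0.0575]
ee_rot: [-3.119, 0.002, -2.046]
ft_force: [0.6, -0.1, 6.4]
finger_gap: 0.0491
```

```bash
python3 -m crank '[0,0,0.06,0,0,0,0,0.16,0,0,-0.36,-0.201,0.18,0.041,0,-0.36,-0.201,0.18,0.041,0,-0.36,-0.201,0.18,0.041,0,-0.36,-0.201,0.18,0.041,0,-0.36,-0.201,0.1,0.041,0,-0.36,-0.201,0.06,0.041,0]'; python3 -m crank '[0,0,0,0,0,0,0,0,0,0]';python3 w.py w12
```

```text
clock: 28.65
tcp_pos: [0.465, -0.112, 0.084]
ee_rot: [-3.123, 0.001, -1.982]
ft_force: [0.0, -0.6, -1.7]
finger_gap: 0.0495
clock: 28.9
tcp_pos: [0.4667, -0.1124, 0.086]
ee_rot: [-3.121, 0.001, -1.981]
ft_force: [-0.1, 0.3, -1.6]
finger_gap: 0.0493
28.95 [ 0.46702056 -0.11256712  0.08638305] [-3.12026899e+00  6.32028928e-04 -1.98138908e+00] [ 0.00416124 -0.32391867 -0.4575264 ] 0.04957969228504498
```

View pics/w12.png

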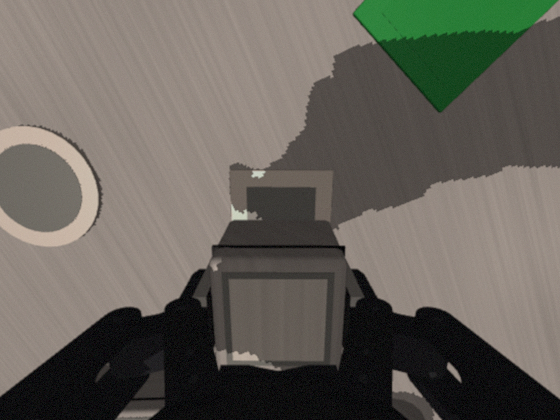

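```bash
python3 -m crank '[0.001,0,-0.07,0,0,0.001,0,-0.12,0,0,0.001,0,-0.137,0,0,0.001,0,-0.145,0,0,0.001,0,-0.148,0,0,0.001,0,-0.148,0,0]'
```

```text
clock: 29.7
tcp_pos: [0.4669, -0.1125, 0.012]
ee_rot: [-3.121, 0.0, -1.982]
ft_force: [0.9, 0.9, -1.7]
finger_gap: 0.0492
```

```bash
python3 -m crank '[0,0,-0.001,0,0.65,0,0,-0.001,0,0.8,0,0,-0.001,0,0.8,0,0,0.04,0,0.9,0,0,0.14,0,1,0,0,0.26,0,1,0,0,0.38,0,1,0,0,0.5,0,1]'; python3 -m crank '[0,0,0.05,0,1,0,0,0.05,0,1,0,0,0.05,0,1]';python3 w.py w13; python3 -c "
import cv2;im=cv2.imread('pics/w13.png')[110:230,220:350];cv2.imwrite('pics/w13c.png',cv2.resize(im,None,fx=5,fy=5,interpolation=cv2.INTER_CUBIC))"
```

```text
clock: 30.7
tcp_pos: [0.4657, -0.1121, 0.2633]
ee_rot: [-3.122, 0.0, -1.982]
ft_force: [-0.4, -0.2, 0.1]
finger_gap: 0.0855
clock: 31.08
tcp_pos: [0.4653, -0.112, 0.2849]
ee_rot: [-3.125, 0.0, -1.982]
ft_force: [-0.3, -0.2, -1.1]
finger_gap: 0.0857
31.125 [ 0.46497015 -0.11182111  0.28432873] [-3.12600364e+00  2.58328244e-04 -1.98171481e+00] [-0.3856449  -0.84818538  0.36329165] 0.08527894905841488
```

View pics/w13c.png

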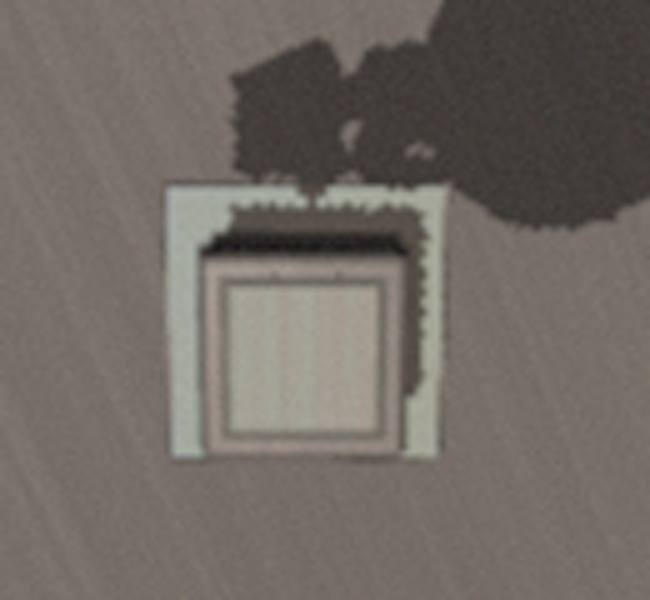

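```bash
cat > chk.py <<'E'
import sys
from h import *
f=np.load(f"pics/{sys.argv[1]}.npy",allow_pickle=True).item()
x0,y0,s=[float(v) for v in sys.argv[2].split(",")]
for a in sys.argv[3:]:
    v=[float(q) for q in a.split(",")];z=v[0];p=np.array(v[1:]).reshape(-1,2)
    q=cast(f,(p+.5)/s-.5+[x0,y0],z)[:,:2]*1000
    print(z,q.mean(0).round(1),[round(float(np.degrees(np.arctan2(*(q[(i+1)%len(q)]-q[i])[::-1]))),1) for i in range(len(q))],[round(float(np.linalg.norm(q[(i+1)%len(q)]-q[i])),1) for i in range(len(q))])
E
python3 chk.py w13 220,110,5 .004,165,184,445,186,438,459,171,458 .052,228,283,380,283,380,436,228,435
```

```text
0.004 [ 465.6 -111.6] [156.2, 66.6, -23.4, -113.5] [73.3, 73.6, 73.5, 74.1]
0.052 [ 465.4 -111.2] [156.7, 67.5, -23.6, -114.1] [35.9, 37.1, 36.9, 36.9]
```

```bash
python3 chk.py w6 0,0,1 .06,133,248 .06,76,248,193,248 .06,133,193,133,300; python3 chk.py w4 0,0,1 .05,360,295,385,350;python3 chk.py w11 0,0,1 .004,461,195,462,195 .05,462,197,461,197
```

```text
0.06 [ 617.9 -458.1] [0.0] [0.0]
0.06 [ 617.1 -456.8] [121.8, -58.2] [161.7, 161.7]
0.06 [ 619.7 -457.3] [23.3, -156.7] [158.9, 158.9]
0.05 [872.7  71.3] [13.3, -166.7] [99.8, 99.8]
0.004 [437.  128.4] [153.8, -26.2] [1.4, 1.4]
0.05 [456.2 109.6] [-26.2, 153.8] [1.2, 1.2]
```

```bash
python3 -m crank '[-0.024,0.446,0,0,1,-0.024,0.446,0,0,1,-0.024,0.446,0,0,1,-0.024,0.446,0,0,1,-0.024,0.446,0,0,1,-0.024,0.446,0,0,1]'; python3 -m crank '[0,0,0,0,1,0,0,0,0,1]';python3 w.py w14; python3 -c "
import cv2;im=cv2.imread('pics/w14.png')[110:230,220:350];cv2.imwrite('pics/w14c.png',cv2.resize(im,None,fx=5,fy=5,interpolation=cv2.INTER_CUBIC))"
```

```text
clock: 31.88
tcp_pos: [0.4533, 0.1104, 0.2848]
ee_rot: [-3.125, -0.001, -1.981]
ft_force: [0.4, -0.3, -0.2]
finger_gap: 0.0853
clock: 32.12
tcp_pos: [0.4541, 0.1098, 0.286]
ee_rot: [-3.123, 0.0, -1.984]
ft_force: [0.2, -0.2, 0.8]
finger_gap: 0.0851
32.175 [0.4542119  0.10990851 0.28618131] [-3.12265089e+00  3.00037839e-04 -1.98341691e+00] [-0.18174429  0.20107646  0.44606583] 0.08533255277768931
```

View pics/w14c.png

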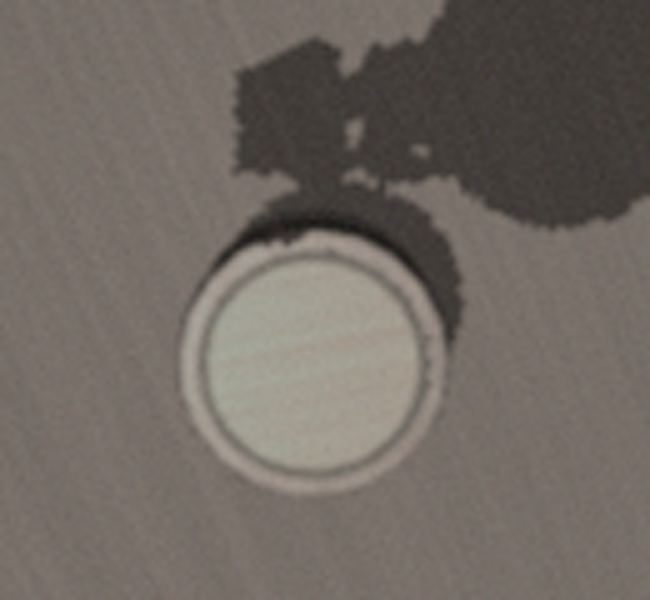

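```bash
python3 chk.py w14 220,110,5 .05,204,362,422,362,313,254,313,470; python3 -m crank '[-0.002,0.002,-0.1,0,1,-0.002,0.002,-0.2,0,1,-0.002,0.002,-0.3,0,1,-0.002,0.002,-0.39,0,1,-0.002,0.002,-0.41,0,1,-0.002,0.002,-0.41,0,1]'
```

```text
0.05 [453.2 112.3] [156.7, -67.9, 66.7, -69.0] [52.7, 36.9, 52.9, 37.7]
clock: 32.92
tcp_pos: [0.4533, 0.1115, 0.0816]
ee_rot: [-3.123, 0.0, -1.982]
ft_force: [-0.6, -0.5, 0.8]
finger_gap: 0.0855
```

```bash
python3 -m crank '[0.003,0,0,0,1,0.003,0,-0.05,0,1,0.003,0,-0.1,0,1,0.003,0,-0.13,0,1,0.003,0,-0.143,0,1,0.003,0,-0.143,0,1,0.003,0,-0.143,0,0.6,0.003,0,-0.143,0,0.4]'; python3 -m crank '[0,0,0,0,0.2,0,0,0,0,0,0,0,0,0,0]'
```

```text
clock: 33.92
tcp_pos: [0.4554, 0.112, 0.011]
ee_rot: [-3.122, 0.002, -1.982]
ft_force: [-1.0, -1.1, 5.4]
finger_gap: 0.065
clock: 34.3
tcp_pos: [0.4554, 0.112, 0.011]
ee_rot: [-3.121, 0.002, -1.982]
ft_force: [-1.0, 0.6, 5.3]
finger_gap: 0.0653
```

```bash
python3 -m crank '[0,0,0.06,0,0,0,0,0.17,0,0,0.336,-0.633,0.24,0,0,0.336,-0.633,0.24,0,0,0.336,-0.633,0.24,0,0,0.336,-0.633,0.24,0,0,0.336,-0.633,0.24,0,0,0.336,-0.633,0.24,0,0]'; python3 -m crank '[0,0,0,0,0,0,0,0,0,0,0,0,0,0,0]';python3 w.py w15
```

```text
clock: 35.3
tcp_pos: [0.6233, -0.2073, 0.1297]
ee_rot: [-3.122, 0.0, -1.983]
ft_force: [-0.2, 0.8, -2.4]
finger_gap: 0.0648
clock: 35.67
tcp_pos: [0.6213, -0.2032, 0.129]
ee_rot: [-3.125, 0.001, -1.981]
ft_force: [-0.5, 0.0, -3.6]
finger_gap: 0.0647
35.725 [ 0.62156707 -0.20324312  0.12928012] [-3.12430827e+00  5.10420785e-04 -1.98036537e+00] [-0.12650691  0.27790738 -2.99264   ] 0.0646157723449064
```

View pics/w15.png

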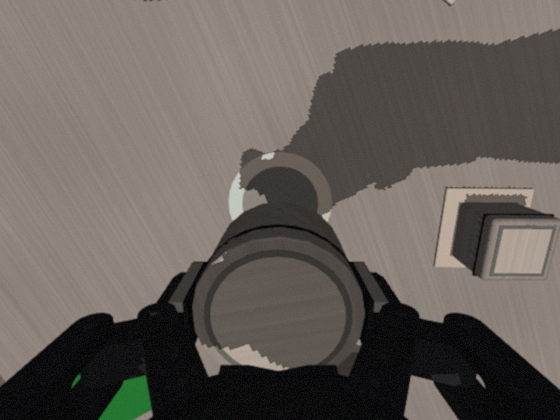

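Aligned. I'll trim by about 1.5 mm and descend.

```bash
python3 -m crank '[0.002,-0.002,-0.08,0,0,0.002,-0.002,-0.15,0,0,0.002,-0.002,-0.19,0,0,0.002,-0.002,-0.21,0,0,0.002,-0.002,-0.21,0,0,0.002,-0.002,-0.21,0,0]'
```

```text
clock: 36.48
tcp_pos: [0.6249, -0.2063, 0.0263]
ee_rot: [-3.12, 0.0, -1.982]
ft_force: [0.1, 0.1, -3.6]
finger_gap: 0.0644
```

```bash
python3 -m crank '[-0.003,0.003,-0.01,0,0,-0.003,0.003,-0.018,0,0,-0.003,0.003,-0.022,0,0,-0.003,0.003,-0.022,0,0,-0.003,0.003,-0.022,0,0]'
```

```text
clock: 37.1
tcp_pos: [0.622, -0.2042, 0.0151]
ee_rot: [-3.123, 0.0, -1.982]
ft_force: [-3.0, 0.9, 5.0]
finger_gap: 0.0648
```

```bash
python3 -m crank '[0.002,-0.001,0.003,0,0,0.002,-0.001,0.001,0,0,0.002,-0.001,0,0,0]';python3 -m crank '[0,0,0,0,0.8,0,0,0,0,1,0,0,0,0,1,0,0,0.04,0,1,0,0,0.14,0,1,0,0,0.26,0,1,0,0,0.38,0,1,0,0,0.5,0,1]'; python3 -m crank '[0,0,0.05,0,1,0,0,0.05,0,1,0,0,0.05,0,1]';python3 w.py w16; python3 -c "
import cv2;im=cv2.imread('pics/w16.png')[110:230,220:350];cv2.imwrite('pics/w16c.png',cv2.resize(im,None,fx=5,fy=5,interpolation=cv2.INTER_CUBIC))"
```

```text
clock: 37.48
tcp_pos: [0.6236, -0.2051, 0.0151]
ee_rot: [-3.122, 0.0, -1.982]
ft_force: [-3.2, 0.3, 7.2]
finger_gap: 0.0649
clock: 38.48
tcp_pos: [0.623, -0.2047, 0.2676]
ee_rot: [-3.12, 0.0, -1.982]
ft_force: [1.7, -0.2, -0.1]
finger_gap: 0.0854
clock: 38.85
tcp_pos: [0.6224, -0.2044, 0.2879]
ee_rot: [-3.124, 0.0, -1.982]
ft_force: [-0.8, -0.1, -0.8]
finger_gap: 0.0853
38.9 [ 0.62202376 -0.20430124  0.28694093] [-3.12580243e+00  4.28525057e-04 -1.98174719e+00] [-1.06649903 -0.5285564  -1.00247852] 0.08503555655461027
```

View pics/w16c.png

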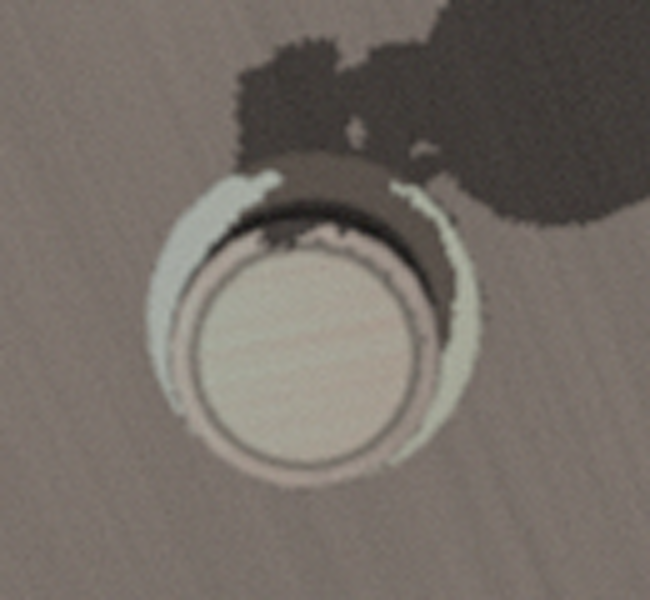

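```bash
python3 chk.py w16 220,110,5 .054,193,357,415,357,304,248,304,467 .004,147,315,481,315
```

```text
0.054 [ 622.6 -204. ] [156.8, -67.6, 66.7, -68.9] [53.3, 37.2, 53.3, 38.2]
0.004 [ 619.7 -205.3] [156.7, -23.3] [90.1, 90.1]
```

```bash
python3 -m crank '[0.045,0.389,0,-0.957,1,0.045,0.389,0,-0.957,1,0.045,0.389,0,-0.957,1,0.045,0.389,0,-0.957,1,0.045,0.389,0,-0.957,1,0.045,0.389,0,-0.957,1,0.045,0.389,0,-0.957,1,0.045,0.389,0,-0.957,1]'; python3 -m crank '[0,0,0,-0.005,1,0,0,0,-0.005,1,0,0,0,-0.005,1]';python3 w.py w17; python3 -c "
import cv2;im=cv2.imread('pics/w17.png')[110:230,220:350];cv2.imwrite('pics/w17c.png',cv2.resize(im,None,fx=5,fy=5,interpolation=cv2.INTER_CUBIC))
from h import *
f=np.load('pics/scene9.npy',allow_pickle=True).item();print(cast(f,[(431,166)],.1));f=np.load('pics/side9.npy',allow_pickle=True).item();print(cast(f,[(223,320)],.1))"
```

```text
clock: 39.9
tcp_pos: [0.6443, -0.01, 0.2861]
ee_rot: [-3.122, -0.004, 2.816]
ft_force: [0.3, 0.7, -1.1]
finger_gap: 0.0858
clock: 40.28
tcp_pos: [0.6453, -0.0102, 0.2883]
ee_rot: [-3.122, -0.0, 2.816]
ft_force: [-0.3, -1.1, -0.3]
finger_gap: 0.0851
40.325 [ 0.64542112 -0.01025671  0.28849871] [-3.12251576e+00 -1.63800288e-05  2.81527483e+00] [-0.15668149  0.35112584  0.06689057] 0.08550370945279762
[[0.65383885 0.40157673 0.1       ]]
[[0.63240181 0.43451135 0.1       ]]
```

View pics/w17c.png

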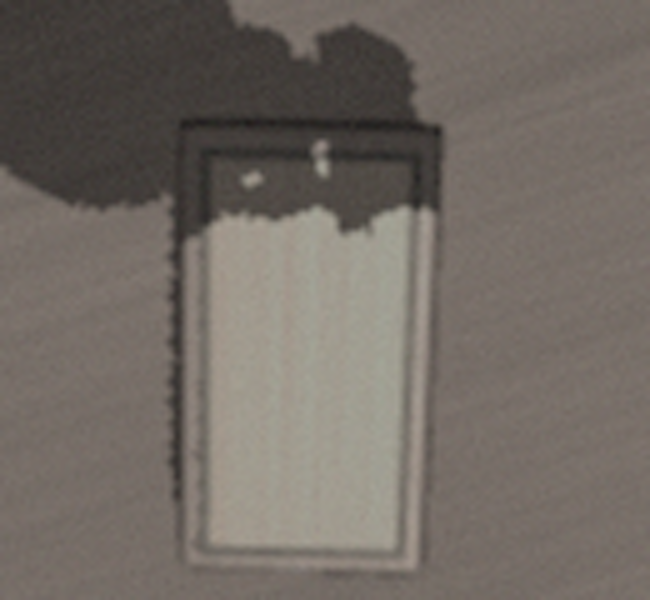

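View pics/w17.png

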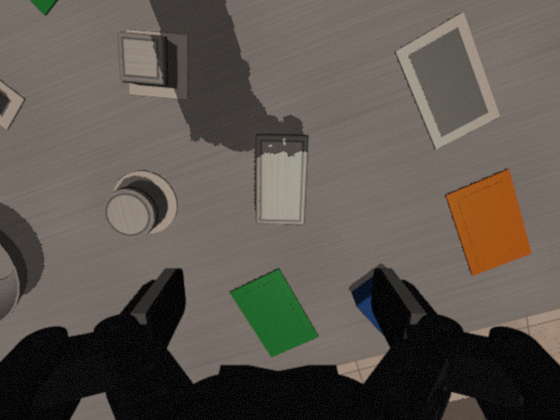

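```bash
python3 chk.py w17 220,110,5 .05,205,153,420,158,402,551,205,549;python3 mat.py w17 447,83,.004,68
```

```text
0.05 [644.8  -9.1] [70.2, -19.9, -108.8, 160.5] [50.4, 96.6, 49.6, 97.4]
447,83,.004,68 122.0 [602.8 223.5] [133.8  85. ] 10.6
```

```bash
python3 -m crank '[-0.002,0,-0.1,-0.011,1,-0.002,0,-0.2,-0.011,1,-0.002,0,-0.3,-0.011,1,-0.002,0,-0.37,-0.011,1,-0.002,0,-0.38,-0.011,1,-0.002,0,-0.38,-0.011,1,-0.002,0,-0.38,-0.011,1]'
```

```text
clock: 41.2
tcp_pos: [0.6465, -0.0105, 0.1012]
ee_rot: [-3.124, 0.005, 2.797]
ft_force: [0.0, -0.3, -0.2]
finger_gap: 0.0855
```

```bash
python3 -m crank '[-0.003,0,-0.06,0,1,-0.003,0,-0.12,0,1,-0.003,0,-0.165,0,1,-0.003,0,-0.181,0,1,-0.003,0,-0.181,0,1,-0.003,0,-0.181,0,1,-0.003,0,-0.181,0,0.6,-0.003,0,-0.181,0,0.4]'; python3 -m crank '[0,0,0,0,0.2,0,0,0,0,0,0,0,0,0,0]'
```

```text
clock: 42.2
tcp_pos: [0.6443, -0.0107, 0.0098]
ee_rot: [-3.123, 0.003, 2.797]
ft_force: [-2.9, -1.5, 5.6]
finger_gap: 0.0611
clock: 42.58
tcp_pos: [0.6442, -0.0107, 0.0098]
ee_rot: [-3.123, 0.003, 2.797]
ft_force: [-0.9, -1.5, 5.7]
finger_gap: 0.0615
```

```bash
python3 -m crank '[0,0,0.06,0,0,0,0,0.14,0,0,-0.083,0.467,0.18,0.338,0,-0.083,0.467,0.18,0.338,0,-0.083,0.467,0.18,0.338,0,-0.083,0.467,0.18,0.338,0,-0.083,0.467,0.18,0.338,0,-0.083,0.467,0.18,0.338,0]'; python3 -m crank '[0,0,0,0,0,0,0,0,0,0,0,0,0,0,0]';python3 w.py w18
```

```text
clock: 43.58
tcp_pos: [0.6006, 0.2231, 0.0972]
ee_rot: [-3.122, -0.002, -2.955]
ft_force: [-0.3, -0.0, -3.8]
finger_gap: 0.0612
clock: 43.95
tcp_pos: [0.6018, 0.2224, 0.0982]
ee_rot: [-3.123, 0.0, -2.957]
ft_force: [-0.8, -0.1, -3.5]
finger_gap: 0.0607
44.0 [0.60176672 0.22254791 0.09820874] [-3.12264490e+00  3.34102652e-04 -2.95645157e+00] [-0.02859978 -0.47504175 -4.63413575] 0.061549647134813486
```

View pics/w18.png

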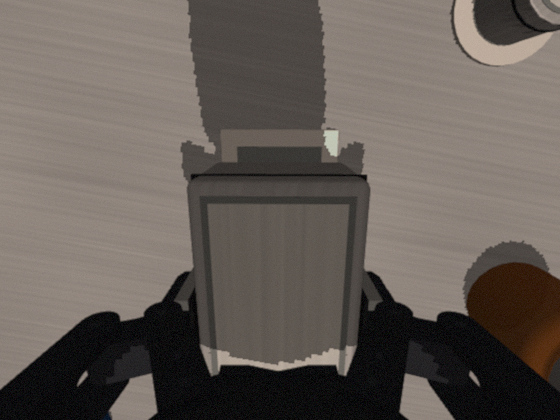

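```bash
python3 -m crank '[0.001,0,-0.07,0,0,0.001,0,-0.12,0,0,0.001,0,-0.145,0,0,0.001,0,-0.155,0,0,0.001,0,-0.155,0,0,0.001,0,-0.155,0,0]'
```

```text
clock: 44.75
tcp_pos: [0.6032, 0.2235, 0.022]
ee_rot: [-3.123, 0.003, -2.955]
ft_force: [0.0, 0.4, -3.2]
finger_gap: 0.061
```

```bash
python3 -m crank '[-0.001,-0.002,-0.008,0,0,-0.001,-0.002,-0.013,0,0,-0.001,-0.002,-0.015,0,0,-0.001,-0.002,-0.015,0,0,-0.001,-0.002,-0.015,0,0]'
```

```text
clock: 45.38
tcp_pos: [0.6015, 0.2222, 0.0139]
ee_rot: [-3.123, 0.0, -2.955]
ft_force: [-2.9, -2.7, 4.9]
finger_gap: 0.0617
```

```bash
python3 -m crank '[0.002,0.001,0.004,0,0,0.002,0.001,0.001,0,0,0.002,0.001,0,0,0]';python3 -m crank '[0,0,0,0,0.8,0,0,0,0,1,0,0,0,0,1,0,0,0.04,0,1,0,0,0.14,0,1,0,0,0.26,0,1,0,0,0.38,0,1,0,0,0.5,0,1]'; python3 -m crank '[0,0,0.05,0,1,0,0,0.05,0,1,0,0,0.05,0,1]';python3 w.py w19; python3 -c "
import cv2;im=cv2.imread('pics/w19.png')[90:230,200:360];cv2.imwrite('pics/w19c.png',cv2.resize(im,None,fx=4,fy=4,interpolation=cv2.INTER_CUBIC))"
```

```text
clock: 45.75
tcp_pos: [0.6033, 0.223, 0.0138]
ee_rot: [-3.123, 0.002, -2.955]
ft_force: [-1.5, -0.7, 4.1]
finger_gap: 0.0614
clock: 46.75
tcp_pos: [0.6025, 0.2227, 0.2671]
ee_rot: [-3.123, 0.003, -2.955]
ft_force: [0.8, 0.4, -0.0]
finger_gap: 0.0852
clock: 47.12
tcp_pos: [0.6018, 0.2226, 0.2875]
ee_rot: [-3.122, -0.001, -2.955]
ft_force: [-0.0, -0.5, -0.3]
finger_gap: 0.0851
47.175 [0.60146283 0.2224255  0.28651612] [-3.12238076e+00 -2.74273054e-03 -2.95536424e+00] [0.44077984 0.32957055 0.08470015] 0.08520490648596633
```

View pics/w19c.png

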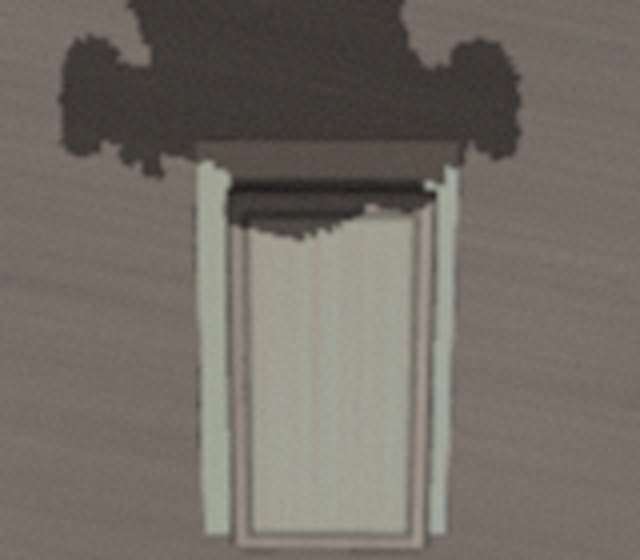

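View pics/w19.png

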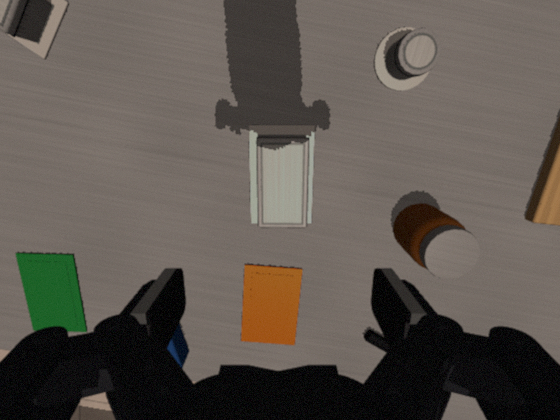

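```bash
python3 chk.py w19 200,90,4 .004,196,141,464,141,446,534,205,534 .054,245,213,420,213,409,533,249,533
python3 - <<'E'
from h import *
ims=[]
P={"na":(.429,-.331),"sq":(.466,-.112),"br":(.621,-.204),"ob":(.603,.2235)}
for n in("scene","side"):
    f=env.grab_frame(n);row=[];cv2.imwrite(f"pics/{n}F.png",f["img"])
    for k,(x,y) in P.items():
        p=proj(f,[[x,y,.03]])[0].astype(int);r=34
        row.append(cv2.resize(f["img"][p[1]-r:p[1]+r,p[0]-r:p[0]+r],(200,200),interpolation=cv2.INTER_CUBIC))
    ims.append(np.hstack(row))
cv2.imwrite("pics/fin.png",np.vstack(ims))
E
```

```text
0.004 [602.7 224. ] [100.8, 10.0, -78.9, -169.4] [86.6, 133.4, 85.1, 133.9]
0.054 [603.6 225.5] [100.8, 10.1, -78.9, -169.4] [50.7, 97.5, 49.9, 97.7]
```

View pics/fin.png

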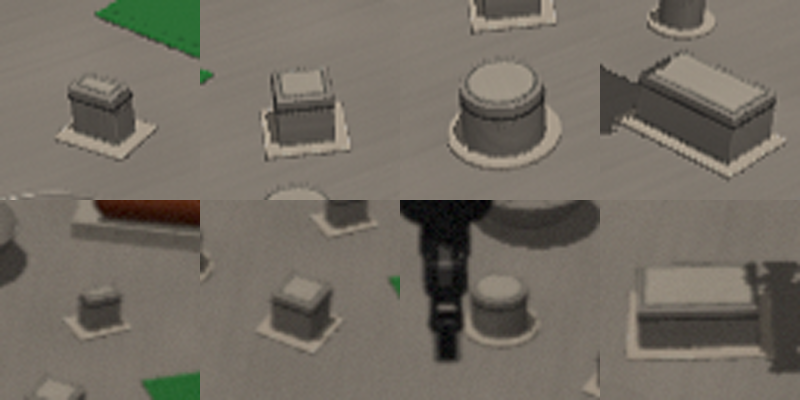

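View pics/sceneF.png

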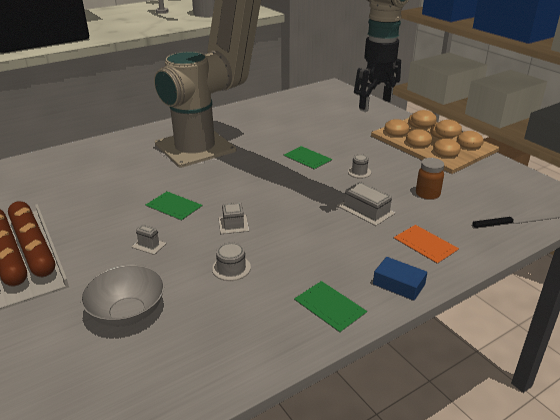

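All five tins now stand on their own mats. The wrist and fixed views put each within about 2 mm of centre, and they look square to the mats. The bowl and jar are still where they were.

```bash
python3 -c "
from plant import env
print(env.close_job(), env.get_state()['clock'])"
```

```text
the job is handed in; nothing more can be done
the job is handed in; nothing more can be done
```

I took both stacks apart and stood all five tins upright on their own white mats, then handed the job in at about 47 s of the 136 s allowed. No reading I saw came near a force limit, and the bowl, the jar and the green and orange look-alikes were left alone.

My last wrist-camera checks, tin centre against mat centre:

| Tin | Off centre | Angle to mat |
|---|---|---|
| Square | 0.5 mm | within about 1° |
| Narrow | about 1.6 mm | within about 1° |
| Oblong | about 1.7 mm | within about 1° |
| Big round | 1.5–3 mm, depending on which mat measurement is used | round |
| Small round | centred by eye in the wrist picture after the fix, not measured again | round |

- **Overhang:** the mats leave about 12 mm around each tin, so nothing hangs over.
- **Small round tin:** it first landed about 2.5 mm off centre, so I picked it up again and corrected it.
- **Tool tilt:** an early turn ran joint 6 to its limit and left the tool tilted about 1° for the rest of the job. The tins still stood flat.
- **Camera disagreement:** the fixed cameras read mat positions about 3.5 mm further out in x than the wrist camera. I went with the wrist camera, because it gave the same mat positions after a half turn.

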